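# Rehang the lift-off door of the beech medicine cupboard, shut it and latch it

### The arm

A 7-joint arm with a two-finger parallel gripper is mounted at the origin on the work surface. World frame = base frame: x ahead of the robot, y to its left, z up, the work surface at z = 0. Lengths are in m, angles in rad, forces in N, time in s.
With the tool pointing down it reaches from about 0.4 to 0.875 m from the base axis. Payload 4.4 kg.
Tool frame: the origin (TCP) lies at the very end of the fingers, on their centre line; the grasp point (between the pads) lies 19 mm behind it (bot.hold_point_z is the distance from the TCP to the grasp point, in m); z points along the fingers, y is the line along which they close (so a half turn about z gives the same grasp; the last joint's range is limited). The gripper opens to 85 mm and grips with 20 to 120 N. Pads are 22 mm wide; open, the fingers measure 114 mm over their backs; the gripper's body (76 mm by 85 mm) begins 54 mm behind the grasp point. The pads swing forward as they close: fully open they stand 13 mm farther back than shut.
Start: joints at [1.113, 0.628, 0.038, 1.517, -0.027, 0.996, -0.02], TCP at [0.248, -0.601, 0.231] pointing down, gripper open.
Joint ranges: [-3.06, 3.06], [-0.37, 2.12], [-1.25, 1.32], [0.18, 2.47], [-1.1, 4.24], [0.23, 1.98], [-2.94, 2.94]. Speed limits (rad/s): [2.57, 2.57, 3.14, 3.14, 3.14, 3.14, 3.14].

### API

Orientations are given as a unit quaternion [w, x, y, z].
In Python, from plant import sensors, vision, finish_job, bot gives the robot as it stands.
- The arm moves only by the tool play_rows, never from a script. Its argument "increments" is a list of rows, each an object of numbers: "dx", "dy", "dz": the shift along the tool's x, y, z scaled (see below); "wx", "wy", "wz": the turn, a rotation vector about the tool's x, y, z scaled (see below). In form: [{"dx": .., "dy": .., "dz": .., "wx": .., "wy": .., "wz": ..}, ...]. A call has 1 to 12 rows; each row is the pose to reach, as a shift and turn from the pose commanded when the call began, along the tool's axes at that moment; what a row does not reach only later rows make up. The controller multiplies each number of a shift by 0.1 m and each number of a turn by 90 degrees. A row lasts 1/8 s, in which the tool goes at most 62.5 mm and 10.7 degrees, less where a joint would pass 70% of its speed; a pose out of reach is approached as far as the arm can. A call with a number of a shift or a turn outside -1 to 1 is refused whole. A call with a gripper value outside its range is refused whole. "gripper" is the closure, from -1 (fully open) to 1 (shut), so that 0 is half open, set as the call begins (left out, the last holds). The fingers move at their own pace and stop on an object; "force" is the grip in N (left out, the last holds). Time passes only in rows, so rows that repeat a pose let the fingers close. It gives the time, the measured TCP pose, the force, the opening and the grip force at its end, in the units of the state.
- sensors.read_state(): the state, without advancing time (a new reading comes with each control period).
- vision.read_camera(name): name is "side" or "top" or "wrist"; returns (picture, depth): 400x640x3 uint8, red, green, blue; 400x640 float32, m along the optical axis (not along the pixel's ray), 0 where there is no reading.
- vision.get_calibration(name): a dict with "fx", "fy", "cx", "cy" (pixels), "world_to_cam" (4x4, takes a point from world to camera coordinates). Camera axes: x right, y up, looking along -z (the intrinsics and any distortion apply to the point x, -y, -z); pixel columns grow to the right and rows downward; lengths in m; the calibration is good to about 2 mm. A picture is of the moment at which its call begins: read the wrist's pose just before it. get_calibration takes no time and is no camera call; for the wrist camera it gives the pose at the moment of the call.
- finish_job(): hands the job in; it is judged then, once.
The state is a dict: "time_s": time; "qpos": joint angles; "joint_vel": joint speeds; "joint_torque": joint torques, N m; "tcp_pos": TCP position; "tcp_rot": TCP orientation; "ft_force": force on the tool from outside, world axes, zero at the start; "moment": the same for the moment, N m; "gripper_width": finger opening in m; "finger_force": force on a finger pad.
Only numpy, scipy, OpenCV 4.12 (cv2) and the standard library are available. Lean on these libraries where they do the work, as an engineer would, in place of code of your own. Each camera call takes 0.05 s, during which the arm holds its last target. There are 200 camera calls.

### The job

Take the beech cupboard's door out of the letter rack and hang it back, standing open, by lowering both of its brass sockets together over the two upright pins until it sits fully home; feel for the pins and never force the door. Then swing the door gently shut, flip the small steel latch forward over its top edge, and leave everything else where it stands.

Things in the scene. Friction and masses are not known exactly. Their poses are not given: they have to be found in the camera images.
- cupboard: Beech medicine cupboard without its door, fixed to the marble sill, 110 deep (x) x 160 wide (y) x 212 high. Origin: centre of its underside, on the sill. Its open front faces its own -x, at x = -55; +y is the hinge side, z up. A rigid brass strip on the +y side carries two upright steel pins, one above the other on one vertical axis (see hinge_nominal).
- hinge_nominal (a point): Mark on the cupboard at its frame's (-60, +94, 44): NOMINAL place of the hinge axis, at the lower shoulder; axes as the cupboard's. The strip is adjustable: both pins truly stand together up to 3 mm off in x and up to 5.5 mm off in y, either way. The lower pin rises from a shoulder at z = 44 to its tip at z = 60, the upper from 152 to 168 (cupboard frame).
- hinge_upper (a point): As hinge_nominal, at the upper shoulder (z = 152 in the cupboard's frame). Each pin is 7.6 in diameter, flat-ended with hardly any chamfer, and stands 16 proud of a flat shoulder 18 across, on which a socket comes to rest. The pins do not yield.
- door: Lift-off door, about 0.36 kg, loose, standing upright in the rack: a beech frame-and-panel leaf 16 thick (x) x 160 wide (y) x 190 high. Origin: centre of the leaf's underside. Outer face to its own -x, with a steel knob (20 across, sticking out 23, at y = -63, z = 95). Hinge edge at y = +80. Top rail solid, 40 deep, full width.
- socket_low (a point): Centre of the lower end of the door's lower brass tube socket, in the door's frame at (8, 92, 30); axes are the door's. Both sockets are upright tubes on one axis, 18 outside, 9.6 bore open at both ends, 22 long. Hung home this point is at z = 44 in the cupboard's frame and the leaf's underside 14 above the sill.
- socket_top (a point): Centre of the lower end of the door's upper socket, (8, 92, 138) in the door's frame, 108 above the lower one; axes are the door's. Hung home it is at z = 152 in the cupboard's frame.
- free_edge (a point): Middle of the door's free vertical edge, (0, -80, 95) in the door's frame. Hung and shut: the door's axes point as the cupboard's and this point is at about x = -67, y = -78 there; two 4 mm felt bumpers stop the door. Square open: door turned 90 deg clockwise seen from above, leaf standing out from the front, knob face to the cupboard's +y. The door swings freely.
- latch (a joint): Angle of the small steel latch on the cupboard's top, rad. 0 is shut: the strap, 16 wide, 40 long, points level to the front over the door's top edge, its lip hanging 27 down before the door. It grows as the strap lifts: 1.57 is upright, 1.95 the stop behind. At first it leans back. It turns easily, falls once past upright and cannot shut on an open door.
- latch_pivot (a point): Middle of the latch's pivot pin, which runs along y, at (-43, -50, 216) in the cupboard's frame; axes as the cupboard's.
- latch_end (a point): End of the latch's strap, where its lip begins, 40 mm from the pivot.
- rack: Wooden letter rack, fixed. The door stands in its slot (20 wide, floor 12 above the sill, walls up to 62 above the sill, 110 long in y). Origin: under the middle of that slot, on the sill; y runs along the slot, z up. A slot on its +x side holds cards up to 88 high.
- monitor: Bystander: teal blood-pressure monitor, 105 x 140 x 75 high. Origin under its middle.
- jug: Bystander: white ceramic jug, 106 across, 150 high, handle on its +y side reaching to y = 92. Origin under its middle.
- pill_tower: Bystander: clear pill tower of four stacked round tiers, 68 across, 130 high. Origin under its middle.
- magnifier: Bystander: steel magnifier lying flat, ring 84 across, handle to its -x, 187 long in all, 15 thick. Origin under the middle of the lens.
- tablets: Bystander: small amber jar, 44 across, 75 high. Origin under its middle.
- plant: Bystander: little plant in a terracotta pot, 100 across, about 130 high. Origin under its middle.
- glasses_case: Bystander: dark blue glasses case, 62 x 155 (y) x 34 high. Origin under its middle.
Things that resemble listed ones, but are neither listed nor needed, are in the scene too. Several things have the shape of the door; the one meant has the colours described above.

How it is judged:
On the way, in this order (a step that is already met when the one before it is completed fails the run):
1. the door hangs on both pins, fully home, still standing open (z of socket_low in the frame of cupboard between 0.04 and 0.0475 m and z of socket_top in the frame of cupboard between 0.148 and 0.1555 m and x of socket_low in the frame of cupboard between -0.0645 and -0.0555 m and y of socket_low in the frame of cupboard between 0.087 and 0.101 m and angle between door's own z axis and vertical below 0.06 rad and x of free_edge in the frame of cupboard below -0.1 m), for 0.2 s.
2. the hung door is swung shut (x of free_edge in the frame of cupboard above -0.077 m and z of socket_low in the frame of cupboard below 0.0495 m and z of socket_top in the frame of cupboard below 0.1575 m), for 0.1 s.
3. the latch is over the door (value of joint latch below 0.12 rad), for 0.2 s.
At the end, for the whole second after the job is handed in: The door hangs on both pins with its sockets within 3.5 mm of their shoulders, upright within 0.06 rad, its free edge within about 10 mm of the fully shut position; the latch is down over it (under 0.12 rad); the door is still (z of socket_low in the frame of cupboard between 0.04 and 0.0475 m and z of socket_top in the frame of cupboard between 0.148 and 0.1555 m and x of socket_low in the frame of cupboard between -0.0645 and -0.0555 m and y of socket_low in the frame of cupboard between 0.087 and 0.101 m and angle between door's own z axis and vertical below 0.06 rad and x of free_edge in the frame of cupboard above -0.077 m and value of joint latch below 0.12 rad and linear speed of door below 0.02 m/s); the robot touches nothing.
It fails at once if the open door is forced on its pins: more than 35 N between it and the cupboard (contact force between door and cupboard above 35 N and x of free_edge in the frame of cupboard below -0.1 m).
It fails at once if the door is slammed or rammed against the cupboard with more than 60 N (contact force between door and cupboard above 60 N).
It fails at once if a bystander is moved by more than 20 mm (distance of any of monitor, jug, pill_tower, magnifier, tablets, plant, glasses_case from where it was at the start of the episode above 0.02 m).
It also fails if it takes over 72 s, if anything falls off the work surface, if the arm or the gripper's body presses on something with over 40 N, if the wrist force passes 120 N, or if a joint passes its speed limit or range.

## Working session

There is one attempt and no reset: what is moved stays moved. The work goes in short steps, Python scripts to look and compute and a tool call to move; the robot and the scene stay as the last step left them, time stands still between calls to the robot, and variables do not carry over. Pictures are saved under pics/ and viewed, at most 10 in all, crops included, and the job is handed in when it is done.

Besides the shell and the picture viewer there is one more tool, called after "Request:" in YAML: its name, and indented under it one key for each argument. play_rows: Moves the arm, as the interface text tells. Shifts and turns lie within -1 to 1; 1 stands for 0.1 m of shift or 90 degrees of turn. Its arguments: {"type":"object","properties":{"increments":{"type":"array","items":{"type":"object","properties":{"dx":{"type":"number"},"dy":{"type":"number"},"dz":{"type":"number"},"wx":{"type":"number"},"wy":{"type":"number"},"wz":{"type":"number"}}}},"gripper":{"type":"number"},"force":{"type":"number"}},"required":["increments"]}

```bash
ls; mkdir -p pics; cat > h.py <<'E'
import numpy as np,cv2
from plant import sensors,vision,finish_job,bot
def cap(n,tag):
    c=vision.get_calibration(n); im,d=vision.read_camera(n)
    np.savez(f'pics/{tag}.npz',im=im,d=d,**{k:np.array(v) for k,v in c.items()})
    cv2.imwrite(f'pics/{tag}.png',im[:,:,::-1]); return im,d,c
def cloud(d,c):
    v,u=np.mgrid[0:d.shape[0],0:d.shape[1]]
    P=np.stack([(u-c['cx'])/c['fx']*d,-(v-c['cy'])/c['fy']*d,-d],-1)
    T=np.linalg.inv(np.array(c['world_to_cam']))
    return P@T[:3,:3].T+T[:3,3]
def load(tag):
    z=np.load(f'pics/{tag}.npz'); return z['im'],z['d'],z
E
python3 - <<'E'
from h import *
for n in('top','side'):
    im,d,c=cap(n,n+'0'); print(n,{k:v for k,v in c.items()})
s=sensors.read_state();print(s)
a=np.vstack([cv2.imread('pics/top0.png'),cv2.imread('pics/side0.png')])
cv2.imwrite('pics/both.png',cv2.resize(a,(480,600)))
E
```

```text
pics
top {'fx': 471.11271955615155, 'fy': 471.11271955615155, 'cx': 314.9551435377772, 'cy': 200.68217671813576, 'world_to_cam': array([[ 0.04746433, -0.99886838, -0.00301643, -0.02466625],
       [ 0.97858037,  0.04589425,  0.20068427, -0.54261835],
       [-0.20031873, -0.01247716,  0.97965133, -1.42669612],
       [ 0.        ,  0.        ,  0.        ,  1.        ]])}
side {'fx': 463.1326658499334, 'fy': 463.1326658499334, 'cx': 318.91526997198724, 'cy': 201.63362488061452, 'world_to_cam': array([[ 0.86388492,  0.5036321 ,  0.00758617, -0.42481537],
       [-0.28079426,  0.46903607,  0.83735282,  0.00249395],
       [ 0.41815957, -0.72550663,  0.54661019, -1.74847965],
       [ 0.        ,  0.        ,  0.        ,  1.        ]])}
{'time_s': 0.1, 'qpos': array([ 1.11319469,  0.62921691,  0.03844939,  1.51824452, -0.0270177 ,
        0.99631438, -0.02000009]), 'joint_vel': array([ 1.27509524e-03, -1.45801692e-03,  5.02726343e-04, -3.04293574e-03,
        3.19502599e-04,  8.19496727e-04,  1.04512934e-05]), 'joint_torque': array([ 2.24062176e-03, -5.64527643e+01,  1.22993454e+00, -1.93969882e+01,
        1.11818526e-02,  5.48079508e-03,  3.23261213e-05]), 'tcp_pos': array([ 0.24802699, -0.60022481,  0.23051244]), 'tcp_rot': array([-8.16550835e-04,  9.80873643e-01,  1.94643787e-01, -1.63168968e-04]), 'ft_force': array([ 0.49984338,  1.18184677, -0.36585981]), 'moment': array([0.02277635, 0.01233429, 0.00194993]), 'finger_force': 0.0, 'gripper_width': 0.08525668571621846}
```

View pics/top0.png

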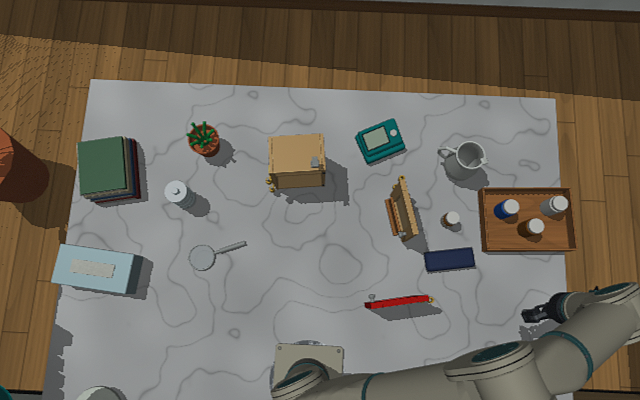

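View pics/side0.png

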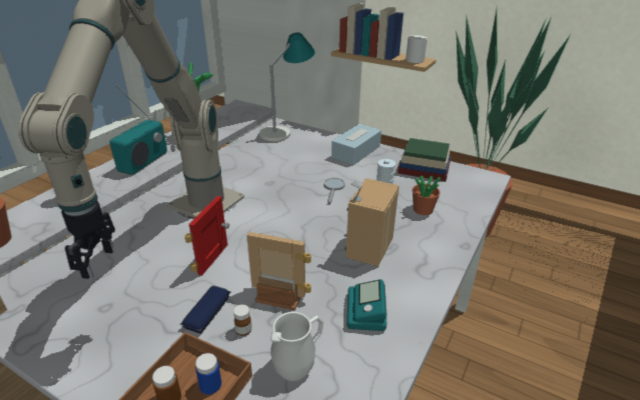

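The top view shows the cupboard at px (297,160), hinge strip at left (268,183). The beech door stands in the rack at (405,208), sockets at its far end (400,180). The red door at (400,302) is a decoy.

```bash
python3 - <<'E'
from h import *
im,d,c=load('top0'); P=cloud(d,c)
def fit(m,name):
    Q=P[m]; r=cv2.minAreaRect((Q[:,:2]*1000).astype(np.float32)); print(name,m.sum(),r,np.median(Q[:,2]),'mean',Q.mean(0)); return r
U=np.zeros(d.shape,bool)
m=U.copy(); m[125:195,262:335]=1
fit(m&(abs(P[...,2]-.212)<.006),'cupTop')
m=U.copy(); m[170:250,380:425]=1
fit(m&(P[...,2]>.193)&(P[...,2]<.21),'doorTop')
fit(m&(P[...,2]>.10)&(P[...,2]<.185),'doorlower')
for z in(.19,.15,.1,.06):
  pass
im2,d2,c2=load('side0'); P2=cloud(d2,c2)
m=U.copy(); m[175:265,340:400]=1
fit2=P2[m&(abs(P2[...,2]-.212)<.006)]; print('side cupTop',cv2.minAreaRect((fit2[:,:2]*1000).astype(np.float32)),np.median(fit2[:,2]))
m=U.copy(); m[225:305,240:315]=1
Q=P2[m&(P2[...,2]>.11)&(P2[...,2]<.2)&(P2[...,0]<.75)]
h=im2
print('door side pts',Q.min(0),Q.max(0),np.median(Q,0))
A=im[110:260,250:430][:,:,::-1]; A=cv2.resize(A,None,fx=4.4,fy=4,interpolation=cv2.INTER_CUBIC)
cv2.imwrite('pics/ct.png',A)
B=im2[175:325,225:405][:,:,::-1]; B=cv2.resize(B,None,fx=4.4,fy=4,interpolation=cv2.INTER_CUBIC)
cv2.imwrite('pics/cs.png',B)
E
```

```text
cupTop 1949 ((648.79345703125, 60.55628967285156), (112.0240707397461, 160.2584686279297), 6.415262699127197) 0.21202495183206493 mean [0.6488616  0.06229135 0.21200669]
doorTop 350 ((509.05767822265625, -263.71112060546875), (159.73704528808594, 17.237445831298828), 14.391536712646484) 0.20180184320428252 mean [ 0.50877954 -0.26360811  0.20154262]
doorlower 357 ((517.8936157226562, -254.49578857421875), (180.6737823486328, 37.021812438964844), 11.066913604736328) 0.1371119857997618 mean [ 0.5064859  -0.25852342  0.14097151]
side cupTop ((648.2391967773438, 56.17788314819336), (111.28380584716797, 166.55703735351562), 6.159955978393555) 0.21146389223354423
door side pts [ 0.4329106  -0.29687898  0.11010458] [ 0.60913596 -0.23827529  0.19998526] [ 0.51689729 -0.26954874  0.15854245]
```

View pics/ct.png

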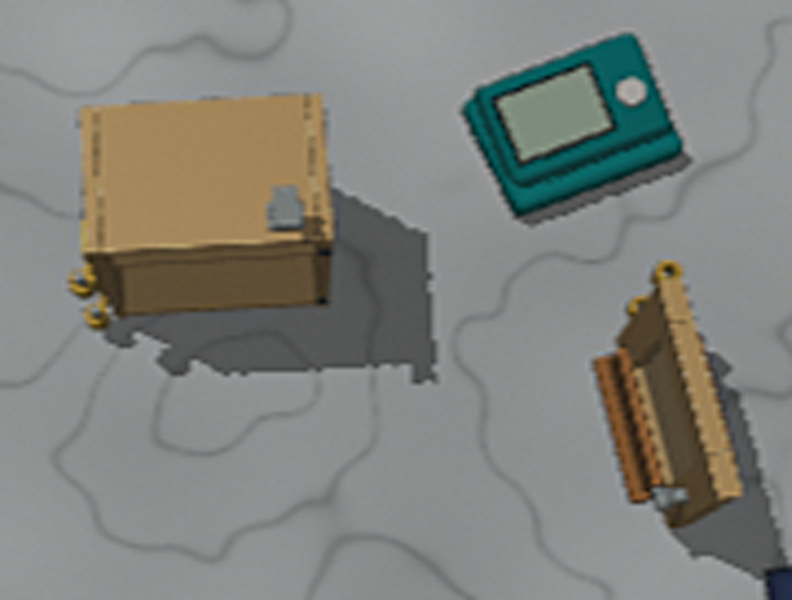

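View pics/cs.png

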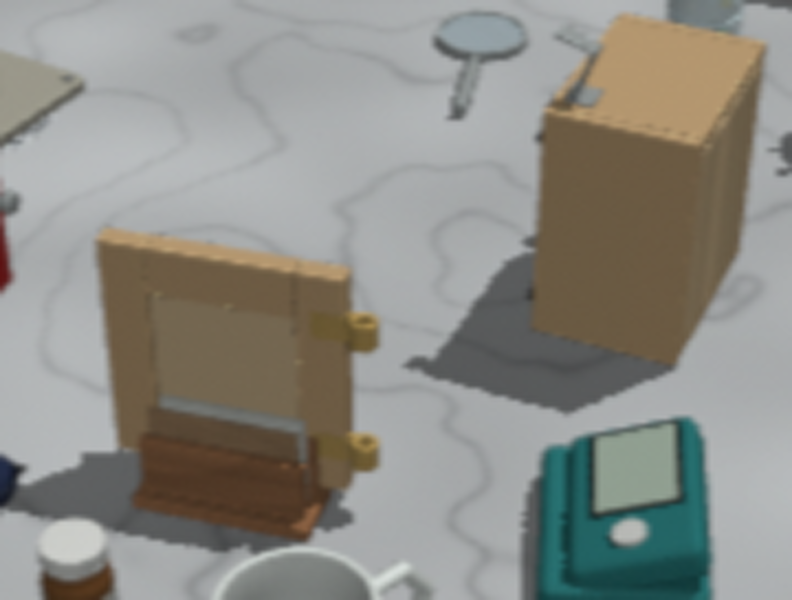

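The crops show the sockets at the door's far end and the knob on its world +y face. The latch is on the cupboard's front right, and the pins are at crop (80,280) and (95,315). Next I get the wrist-camera geometry and plan the first moves.

```bash
cat >> h.py <<'E'
from scipy.spatial.transform import Rotation as R
def st():
    s=sensors.read_state(); q=s['tcp_rot']; return s,np.array(s['tcp_pos']),R.from_quat([q[1],q[2],q[3],q[0]])
def down(yaw): # tool pointing down, tool y axis at world angle yaw(deg); x = yaw+90
    a=np.radians(yaw); y=np.array([np.cos(a),np.sin(a),0]); x=np.array([-np.sin(a),np.cos(a),0]); return R.from_matrix(np.stack([x,y,[0,0,-1.]],1))
def inc(p,yaw=None,Rt=None):
    s,t,r=st(); Rt=Rt if Rt is not None else (down(yaw) if yaw is not None else r)
    print('d',np.round(r.inv().apply(np.array(p)-t)/.1,3),'w',np.round((r.inv()*Rt).as_rotvec()/(np.pi/2),3))
E
python3 - <<'E'
from h import *
s,t,r=st(); c=vision.get_calibration('wrist'); T=np.linalg.inv(c['world_to_cam'])
print(c['fx'],c['cx'],c['cy']); print('cam in tool',r.inv().apply(T[:3,3]-t)); print('cam axes in tool\n',np.round(r.inv().as_matrix()@T[:3,:3],3))
print(r.as_matrix().round(3), bot.hold_point_z)
inc([.45,-.264,.30],-75.6)
inc([.509,-.264,.30],-75.6)
E
```

```text
334.05209421203386 321.9919148122861 199.79999029670617
cam in tool [ 0.08438523  0.00054996 -0.1423566 ]
cam axes in tool
 [[-0.001  0.945  0.326]
 [ 1.     0.001  0.   ]
 [-0.     0.326 -0.945]]
[[ 0.924  0.382 -0.001]
 [ 0.382 -0.924  0.002]
 [-0.    -0.002 -1.   ]] 0.0187
d [ 3.151 -2.337 -0.691] w [-0.001  0.     0.089]
d [ 3.696 -2.112 -0.691] w [-0.001  0.     0.089]
```

Request:
play_rows:
  increments:
    - {"dx": 0.92,"dy": -0.53,"dz": -0.17}
    - {"dx": 0.92,"dy": -0.53,"dz": -0.17}
  gripper: -0.3

```text
schema error: expected keys dx, dy, dz, wx, wy, wz
```

Request:
play_rows:
  increments:
    - {"dx": 0.92,"dy": -0.53,"dz": -0.17}
    - {"dx": 0.92,"dy": -0.53,"dz": -0.17}

```text
schema error: expected keys dx, dy, dz, wx, wy, wz
```

Request:
play_rows:
  increments:
    - {"dx": 0.92,"dy": -0.53,"dz": -0.17}
    - {"dx": 0.92,"dy": -0.53,"dz": -0.17}

```text
schema error: expected keys dx, dy, dz, wx, wy, wz
```

Request:
play_rows:
  increments:
    - {"dx": 0.92,"dy": -0.53,"dz": -0.17,"wz": 0.089}
    - {"dx": 0.92,"dy": -0.53,"dz": -0.17,"wz": 0.089}
    - {"dx": 0.92,"dy": -0.53,"dz": -0.17,"wz": 0.089}
    - {"dx": 0.92,"dy": -0.53,"dz": -0.17,"wz": 0.089}

```text
schema error: expected keys dx, dy, dz, wx, wy, wz
```

```bash
python3 - <<'E'
from h import *
s,t,r=st(); print(s['time_s'],t,s['gripper_width'],r.as_matrix().round(3))
im,d,c=cap('wrist','w0'); P=cloud(d,c)
m=(P[...,2]>.195)&(P[...,2]<.21)
Q=P[m]; print(m.sum(),cv2.minAreaRect((Q[:,:2]*1000).astype(np.float32)),Q[:,2].mean())
E
```

```text
0.1 [ 0.24802699 -0.60022481  0.23051244] 0.08525668571621846 [[ 0.924  0.382 -0.001]
 [ 0.382 -0.924  0.002]
 [-0.    -0.002 -1.   ]]
0 ((0.0, 0.0), (0.0, 0.0), 0.0) nan<stdin>:5: RuntimeWarning: Mean of empty slice.
  ret = ret.dtype.type(ret / rcount)
```

View pics/w0.png

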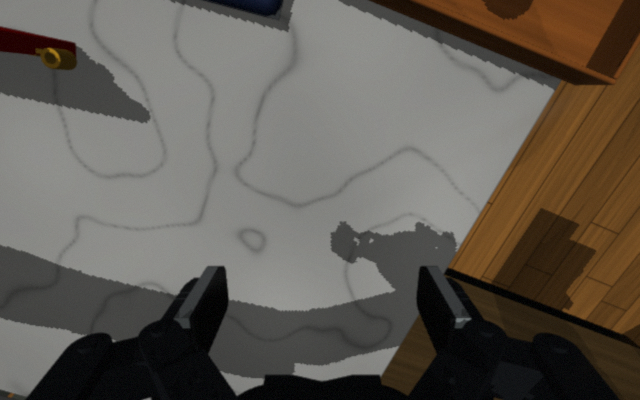

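All six keys are required, so nothing moved. The wrist picture shows only the fingers at the bottom, the decoy door at (50,55) and the tray. I resend the moves with full rows.

Request:
play_rows:
  increments:
    - {"dx": 0.92,"dy": -0.53,"dz": -0.17,"wx": 0,"wy": 0,"wz": 0}
    - {"dx": 0.92,"dy": -0.53,"dz": -0.17,"wx": 0,"wy": 0,"wz": 0}
  gripper: -0.3

```text
time_s: 0.4
tcp_pos: [0.3144, -0.5146, 0.2481]
tcp_rot: [-0.001, 0.981, 0.195, 0.0]
ft_force: [1.5, 0.5, -0.3]
gripper_width: 0.0555
finger_force: 0.0
```

Request:
play_rows:
  increments:
    - {"dx": 0.92,"dy": -0.53,"dz": -0.17,"wx": 0,"wy": 0,"wz": 0}
    - {"dx": 0.92,"dy": -0.53,"dz": -0.17,"wx": 0,"wy": 0,"wz": 0}

```text
time_s: 0.65
tcp_pos: [0.3797, -0.4299, 0.2655]
tcp_rot: [-0.0, 0.981, 0.196, 0.0]
ft_force: [-0.0, -0.8, 0.5]
gripper_width: 0.0553
finger_force: 0.0
```

Request:
play_rows:
  increments:
    - {"dx": 0.92,"dy": -0.53,"dz": -0.17,"wx": 0,"wy": 0,"wz": 0}
    - {"dx": 0.92,"dy": -0.53,"dz": -0.17,"wx": 0,"wy": 0,"wz": 0}

```text
time_s: 0.9
tcp_pos: [0.4443, -0.3457, 0.2826]
tcp_rot: [-0.0, 0.981, 0.196, 0.0]
ft_force: [0.2, 0.1, 0.0]
gripper_width: 0.0558
finger_force: 0.0
```

Request:
play_rows:
  increments:
    - {"dx": 0.92,"dy": -0.53,"dz": -0.17,"wx": 0,"wy": 0,"wz": 0.089}
    - {"dx": 0.92,"dy": -0.53,"dz": -0.17,"wx": 0,"wy": 0,"wz": 0.089}
    - {"dx": 0.92,"dy": -0.53,"dz": -0.17,"wx": 0,"wy": 0,"wz": 0.089}
    - {"dx": 0.92,"dy": -0.53,"dz": -0.17,"wx": 0,"wy": 0,"wz": 0.089}

```text
time_s: 1.4
tcp_pos: [0.5067, -0.2649, 0.299]
tcp_rot: [0.0, 0.992, 0.125, -0.001]
ft_force: [-0.7, -0.3, -0.4]
gripper_width: 0.0558
finger_force: 0.0
```

```bash
python3 - <<'E'
from h import *
s,t,r=st(); print(s['time_s'],t,s['gripper_width'],r.as_matrix().round(3))
im,d,c=cap('wrist','w1'); P=cloud(d,c)
m=(P[...,2]>.195)&(P[...,2]<.21)
Q=P[m]; print(m.sum(),cv2.minAreaRect((Q[:,:2]*1000).astype(np.float32)),Q[:,2].mean())
E
```

```text
1.4 [ 0.50667735 -0.26491551  0.29901955] 0.05580844991806142 [[ 0.969  0.249 -0.001]
 [ 0.249 -0.969 -0.001]
 [-0.001  0.    -1.   ]]
4241 ((509.17523193359375, -264.468017578125), (159.1165008544922, 16.084287643432617), 14.45868968963623) 0.20172776998957798
```

View pics/w1.png

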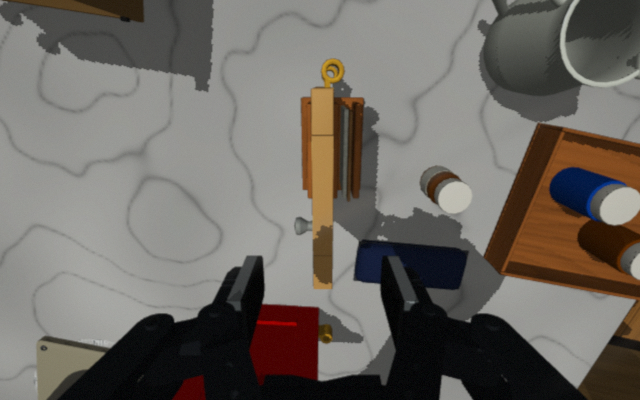

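The wrist view shows the door edge-on between the fingers, column 323, with the upper socket at (333,71) and the cards to its right. I descend, grasp and lift.

Request:
play_rows:
  increments:
    - {"dx": 0.025,"dy": 0,"dz": 0.7,"wx": 0,"wy": 0,"wz": 0}
    - {"dx": 0.025,"dy": 0,"dz": 0.7,"wx": 0,"wy": 0,"wz": 0}

```text
time_s: 1.7
tcp_pos: [0.506, -0.2637, 0.2259]
tcp_rot: [-0.002, 0.992, 0.124, -0.004]
ft_force: [-0.6, -0.4, 0.7]
gripper_width: 0.0557
finger_force: 0.0
```

Request:
play_rows:
  increments:
    - {"dx": 0,"dy": 0,"dz": 0.35,"wx": 0,"wy": 0,"wz": 0}
    - {"dx": 0,"dy": 0,"dz": 0.63,"wx": 0,"wy": 0,"wz": 0}
    - {"dx": 0,"dy": 0,"dz": 0.63,"wx": 0,"wy": 0,"wz": 0}
    - {"dx": 0,"dy": 0,"dz": 0.63,"wx": 0,"wy": 0,"wz": 0}

```text
time_s: 2.2
tcp_pos: [0.5106, -0.2648, 0.1681]
tcp_rot: [0.001, 0.992, 0.125, 0.001]
ft_force: [0.1, -0.1, 0.8]
gripper_width: 0.0552
finger_force: 0.0
```

Request:
play_rows:
  increments:
    - {"dx": 0,"dy": 0,"dz": 0,"wx": 0,"wy": 0,"wz": 0}
    - {"dx": 0,"dy": 0,"dz": 0,"wx": 0,"wy": 0,"wz": 0}
    - {"dx": 0,"dy": 0,"dz": 0,"wx": 0,"wy": 0,"wz": 0}
    - {"dx": 0,"dy": 0,"dz": 0,"wx": 0,"wy": 0,"wz": 0}
    - {"dx": 0,"dy": 0,"dz": 0,"wx": 0,"wy": 0,"wz": 0}
    - {"dx": 0,"dy": 0,"dz": 0,"wx": 0,"wy": 0,"wz": 0}
    - {"dx": 0,"dy": 0,"dz": 0,"wx": 0,"wy": 0,"wz": 0}
    - {"dx": 0,"dy": 0,"dz": 0,"wx": 0,"wy": 0,"wz": 0}
  gripper: 1
  force: 60

```text
time_s: 3.2
tcp_pos: [0.5106, -0.264, 0.1674]
tcp_rot: [0.001, 0.992, 0.126, 0.001]
ft_force: [-1.7, -1.1, 5.6]
gripper_width: 0.0151
finger_force: 59.8
```

Request:
play_rows:
  increments:
    - {"dx": 0,"dy": 0,"dz": -0.3,"wx": 0,"wy": 0,"wz": 0}
    - {"dx": 0,"dy": 0,"dz": -0.6,"wx": 0,"wy": 0,"wz": 0}
    - {"dx": 0,"dy": 0,"dz": -0.6,"wx": 0,"wy": 0,"wz": 0}

```text
time_s: 3.58
tcp_pos: [0.5109, -0.2642, 0.2278]
tcp_rot: [0.001, 0.992, 0.126, 0.002]
ft_force: [0.6, -0.5, -4.4]
gripper_width: 0.0152
finger_force: 59.2
```

Request:
play_rows:
  increments:
    - {"dx": 0,"dy": 0,"dz": -0.4,"wx": 0,"wy": 0,"wz": 0}
    - {"dx": 0,"dy": 0,"dz": -0.6,"wx": 0,"wy": 0,"wz": 0}
    - {"dx": 0,"dy": 0,"dz": -0.6,"wx": 0,"wy": 0,"wz": 0}

```text
time_s: 3.95
tcp_pos: [0.5099, -0.2637, 0.286]
tcp_rot: [0.0, 0.992, 0.126, 0.0]
ft_force: [-0.1, 0.2, -3.2]
gripper_width: 0.0153
finger_force: 59.4
```

Request:
play_rows:
  increments:
    - {"dx": 0,"dy": -0.4,"dz": 0,"wx": 0,"wy": 0,"wz": 0}
    - {"dx": 0.04,"dy": -0.82,"dz": 0,"wx": 0,"wy": 0,"wz": 0}

```text
time_s: 4.2
tcp_pos: [0.4913, -0.1823, 0.2837]
tcp_rot: [-0.001, 0.992, 0.125, -0.002]
ft_force: [-0.2, -0.3, -2.5]
gripper_width: 0.015
finger_force: 59.7
```

Request:
play_rows:
  increments:
    - {"dx": 0.02,"dy": -0.41,"dz": 0,"wx": 0,"wy": 0,"wz": 0}
    - {"dx": 0.04,"dy": -0.82,"dz": 0,"wx": 0,"wy": 0,"wz": 0}

```text
time_s: 4.45
tcp_pos: [0.4749, -0.1013, 0.284]
tcp_rot: [-0.001, 0.992, 0.126, -0.002]
ft_force: [0.9, -0.4, -2.5]
gripper_width: 0.0154
finger_force: 59.7
```

Request:
play_rows:
  increments:
    - {"dx": 0.02,"dy": -0.41,"dz": 0,"wx": 0,"wy": 0,"wz": 0}
    - {"dx": 0.04,"dy": -0.82,"dz": 0,"wx": 0,"wy": 0,"wz": 0}

```text
time_s: 4.7
tcp_pos: [0.4583, -0.0211, 0.2842]
tcp_rot: [-0.0, 0.992, 0.126, -0.002]
ft_force: [-0.2, -0.0, -2.9]
gripper_width: 0.0155
finger_force: 59.7
```

Request:
play_rows:
  increments:
    - {"dx": 0.02,"dy": -0.41,"dz": 0,"wx": 0,"wy": 0,"wz": 0}
    - {"dx": 0.04,"dy": -0.82,"dz": 0,"wx": 0,"wy": 0,"wz": 0}

```text
time_s: 4.95
tcp_pos: [0.4418, 0.059, 0.2843]
tcp_rot: [0.0, 0.992, 0.126, -0.002]
ft_force: [0.7, 1.1, -3.2]
gripper_width: 0.0151
finger_force: 59.7
```

Request:
play_rows:
  increments:
    - {"dx": 0.02,"dy": -0.41,"dz": 0,"wx": 0,"wy": 0,"wz": 0.03}
    - {"dx": 0.04,"dy": -0.75,"dz": 0,"wx": 0,"wy": 0,"wz": 0.06}
    - {"dx": 0.04,"dy": -0.82,"dz": 0,"wx": 0,"wy": 0,"wz": 0.09}
    - {"dx": 0.04,"dy": -0.82,"dz": 0,"wx": 0,"wy": 0,"wz": 0.09}
    - {"dx": 0.04,"dy": -0.82,"dz": 0,"wx": 0,"wy": 0,"wz": 0.09}
    - {"dx": 0.04,"dy": -0.82,"dz": 0,"wx": 0,"wy": 0,"wz": 0.09}

```text
time_s: 5.7
tcp_pos: [0.4269, 0.1375, 0.2859]
tcp_rot: [0.0, 0.999, 0.055, -0.0]
ft_force: [0.9, -0.0, -3.4]
gripper_width: 0.0155
finger_force: 59.9
```

```bash
python3 - <<'E'
from h import *
s,t,r=st(); print(s['time_s'],t,s['gripper_width'],s['ft_force'],r.as_matrix().round(4))
im,d,c=cap('wrist','w2'); P=cloud(d,c)
cv2.imwrite('pics/w2b.png',cv2.resize(im[:,:,::-1],(800,500),interpolation=cv2.INTER_CUBIC))
m=(abs(P[...,2]-.212)<.004)&(P[...,0]>.57)
Q=P[m]; print(m.sum(),cv2.minAreaRect((Q[:,:2]*1000).astype(np.float32)))
inc([.487,.145,.25],-83.55)
E
```

```text
5.7 [0.42694059 0.13748504 0.28590059] 0.015465458133269081 [ 0.92042309 -0.00504343 -3.37916458] [[ 9.940e-01  1.093e-01 -7.000e-04]
 [ 1.093e-01 -9.940e-01 -5.000e-04]
 [-7.000e-04  4.000e-04 -1.000e+00]]
0 ((0.0, 0.0), (0.0, 0.0), 0.0)
d [ 0.604 -0.008  0.36 ] w [ 0.     0.    -0.002]
```

View pics/w2b.png

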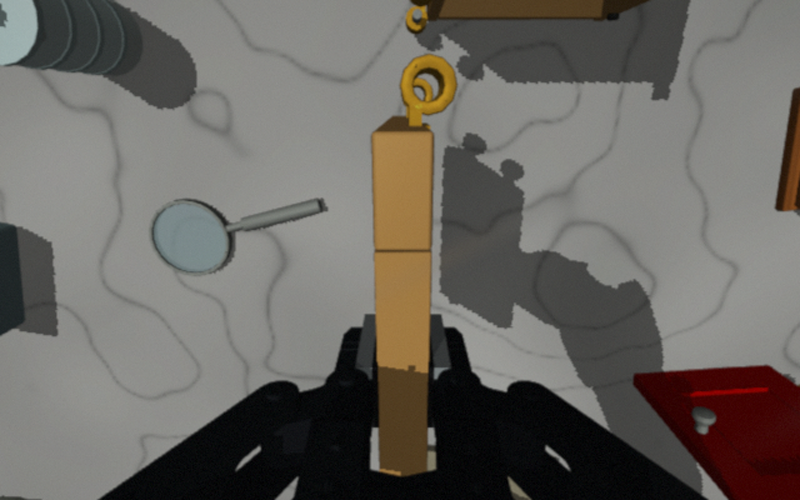

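The wrist view shows the door held upright. The upper socket is at (344,67) in original pixels and the lower socket shows through its bore. A pin shoulder is at the top edge near (332,14). I move nearer and lower, keeping about 15 mm in front of the pins.

Request:
play_rows:
  increments:
    - {"dx": 0.2,"dy": 0,"dz": 0.3,"wx": 0,"wy": 0,"wz": 0}
    - {"dx": 0.45,"dy": 0,"dz": 0.6,"wx": 0,"wy": 0,"wz": 0}
    - {"dx": 0.45,"dy": 0,"dz": 0.85,"wx": 0,"wy": 0,"wz": 0}
    - {"dx": 0.45,"dy": 0,"dz": 0.85,"wx": 0,"wy": 0,"wz": 0}
    - {"dx": 0.45,"dy": 0,"dz": 0.85,"wx": 0,"wy": 0,"wz": 0}
    - {"dx": 0.45,"dy": 0,"dz": 0.85,"wx": 0,"wy": 0,"wz": 0}

```text
time_s: 6.5
tcp_pos: [0.4724, 0.1435, 0.2026]
tcp_rot: [-0.0, 0.998, 0.055, 0.001]
ft_force: [-0.5, 0.8, -4.0]
gripper_width: 0.0153
finger_force: 59.8
```

```bash
python3 - <<'E'
from h import *
s,t,r=st(); print(s['time_s'],t,s['ft_force'],r.as_matrix().round(4))
im,d,c=cap('wrist','w3'); P=cloud(d,c)
cv2.imwrite('pics/w3b.png',cv2.resize(im[0:130,250:430][:,:,::-1],(792,572),interpolation=cv2.INTER_CUBIC))
W=np.array(c['world_to_cam'])
def proj(p):
    q=W[:3,:3]@np.array(p)+W[:3,3]; return c['cx']+c['fx']*q[0]/-q[2], c['cy']-c['fy']*q[1]/-q[2]
for z in(.152,.168,.044,.06): print('pin nominal',z,np.round(proj([.5787,.1473,z]),1))
b=t[2]-.1554; M=r.as_matrix(); 
for z in(.16,.138,.052,.03):
    print('socket',z,np.round(proj(np.array([t[0],t[1],b+z])+.0905*np.array([M[0,0],M[1,0],0])+.008*np.array([M[0,1],M[1,1],0])),1))
print(W)
E
```

```text
6.5 [0.47240262 0.14354984 0.2025879 ] [-0.45863343  0.77206111 -3.95617764] [[ 9.939e-01  1.103e-01  2.400e-03]
 [ 1.103e-01 -9.939e-01  9.000e-04]
 [ 2.500e-03 -6.000e-04 -1.000e+00]]
pin nominal 0.152 [336.2  41.4]
pin nominal 0.168 [337.6  37.2]
pin nominal 0.044 [331.   57.6]
pin nominal 0.06 [331.5  55.9]
socket 0.16 [341.5  68. ]
socket 0.138 [338.8  70.4]
socket 0.052 [332.9  75.7]
socket 0.03 [332.   76.5]
[[ 1.09104421e-01 -9.94030274e-01 -1.98374121e-04  9.08064035e-02]
 [ 9.40396933e-01  1.03282307e-01 -3.24016007e-01 -4.26862194e-01]
 [ 3.22102209e-01  3.51650286e-02  9.46051578e-01 -5.11028716e-01]
 [ 0.00000000e+00  0.00000000e+00  0.00000000e+00  1.00000000e+00]]
```

View pics/w3b.png

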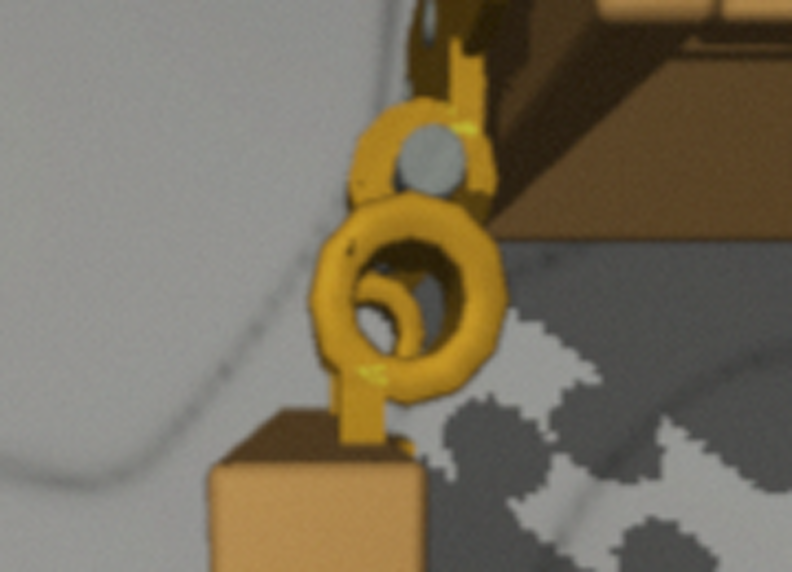

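The crop shows the pin tip at full px (348.2,36.4) and the upper socket ring centre at (343.0,68.0). The lower socket shows through the bore where it is expected, so the door hangs upright. I back-project both points.

```bash
cat >> h.py <<'E'
def bp(c,u,v,z):
    T=np.linalg.inv(np.array(c['world_to_cam'])); dr=T[:3,:3]@np.array([(u-c['cx'])/c['fx'],-(v-c['cy'])/c['fy'],-1]); o=T[:3,3]
    return o+dr*(z-o[2])/dr[2]
E
python3 - <<'E'
from h import *
im,d,c=load('w3'); s,t,r=st()
b=t[2]-.1554
p=bp(c,348.2,36.4,.168); q=bp(c,343,68,b+.16); 
# pin segment by gray colour
hsv=cv2.cvtColor(im,cv2.COLOR_RGB2HSV); m=((hsv[...,1]<60)&(hsv[...,2]>60))[24:50,338:358].astype(np.uint8)
n,l,ss,ce=cv2.connectedComponentsWithStats(m); print(ss,ce+[338,24])
P=cloud(d,c); print('depths z pin',P[36,348],'socket ring',P[60,335:350,2])
print('pin',p,'sock',q,'delta tool mm',r.inv().apply(p-q)*1000)
print(s['tcp_pos'],s['tcp_rot'])
E
```

```text
[[  0   0  20  26 332]
 [  2   5  15  16 188]] [[347.45783133  36.58433735]
 [347.57446809  36.35106383]]
depths z pin [0.57990448 0.14233739 0.16697493] socket ring [0.05752127 0.0596131  0.05998875 0.13101318 0.13337473 0.13538231
 0.13756056 0.13855397 0.14107344 0.14107409 0.1375932  0.18759961
 0.19143026 0.1946618  0.19778588]
pin [0.5796058  0.14227605 0.168     ] sock [0.56328899 0.1450029  0.20709931] delta tool mm [15.82303145  4.53333396 39.13452123]
[0.47233621 0.14355811 0.20249931] [-3.49095328e-04  9.98470617e-01  5.52714154e-02  1.17273440e-03]
```

Request:
play_rows:
  increments:
    - {"dx": 0.08,"dy": 0.045,"dz": 0,"wx": 0,"wy": 0,"wz": 0}
    - {"dx": 0.158,"dy": 0.045,"dz": 0,"wx": 0,"wy": 0,"wz": 0}
    - {"dx": 0.158,"dy": 0.045,"dz": 0.07,"wx": 0,"wy": 0,"wz": 0}
    - {"dx": 0.158,"dy": 0.045,"dz": 0.13,"wx": 0,"wy": 0,"wz": 0}
    - {"dx": 0.158,"dy": 0.045,"dz": 0.13,"wx": 0,"wy": 0,"wz": 0}
    - {"dx": 0.158,"dy": 0.045,"dz": 0.13,"wx": 0,"wy": 0,"wz": 0}
    - {"dx": 0.158,"dy": 0.045,"dz": 0.13,"wx": 0,"wy": 0,"wz": 0}

```text
time_s: 7.42
tcp_pos: [0.488, 0.1407, 0.1885]
tcp_rot: [-0.0, 0.998, 0.055, 0.0]
ft_force: [-1.2, -0.1, -2.5]
gripper_width: 0.0155
finger_force: 59.8
```

```bash
python3 - <<'E'
from h import *
s,t,r=st(); print(s['time_s'],t,s['ft_force'],r.as_matrix().round(4)[:,2])
im,d,c=cap('wrist','w4')
cv2.imwrite('pics/w4b.png',cv2.resize(im[30:110,300:390][:,:,::-1],(675,600),interpolation=cv2.INTER_CUBIC))
E
```

```text
7.425 [0.48800077 0.14071136 0.18849989] [-1.19640111 -0.07396481 -2.49826933] [ 4.e-04  1.e-04 -1.e+00]
```

View pics/w4b.png

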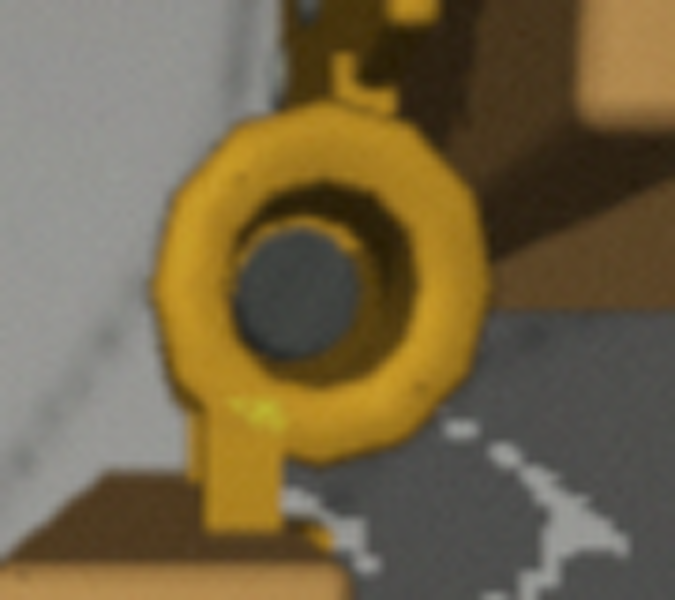

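The view through the upper bore shows the pin centred sideways at (339.9,68.9), against about (339.8,70.2) expected for alignment. That leaves about 0.6 mm to go in +x. I correct it and feel downward.

Request:
play_rows:
  increments:
    - {"dx": 0.006,"dy": 0,"dz": 0,"wx": 0,"wy": 0,"wz": 0}
    - {"dx": 0.006,"dy": 0,"dz": 0.01,"wx": 0,"wy": 0,"wz": 0}
    - {"dx": 0.006,"dy": 0,"dz": 0.02,"wx": 0,"wy": 0,"wz": 0}
    - {"dx": 0.006,"dy": 0,"dz": 0.03,"wx": 0,"wy": 0,"wz": 0}
    - {"dx": 0.006,"dy": 0,"dz": 0.04,"wx": 0,"wy": 0,"wz": 0}
    - {"dx": 0.006,"dy": 0,"dz": 0.045,"wx": 0,"wy": 0,"wz": 0}
    - {"dx": 0.006,"dy": 0,"dz": 0.045,"wx": 0,"wy": 0,"wz": 0}

```text
time_s: 8.35
tcp_pos: [0.4885, 0.1407, 0.1838]
tcp_rot: [0.0, 0.998, 0.055, -0.0]
ft_force: [-0.3, 0.1, -3.3]
gripper_width: 0.0152
finger_force: 59.8
```

Request:
play_rows:
  increments:
    - {"dx": 0,"dy": 0,"dz": 0.01,"wx": 0,"wy": 0,"wz": 0}
    - {"dx": 0,"dy": 0,"dz": 0.02,"wx": 0,"wy": 0,"wz": 0}
    - {"dx": 0,"dy": 0,"dz": 0.02,"wx": 0,"wy": 0,"wz": 0}

```text
time_s: 8.72
tcp_pos: [0.4884, 0.1407, 0.1817]
tcp_rot: [0.0, 0.998, 0.055, -0.0]
ft_force: [-0.2, -0.3, -3.8]
gripper_width: 0.0153
finger_force: 59.8
```

Request:
play_rows:
  increments:
    - {"dx": 0,"dy": 0,"dz": 0.01,"wx": 0,"wy": 0,"wz": 0}
    - {"dx": 0,"dy": 0,"dz": 0.02,"wx": 0,"wy": 0,"wz": 0}
    - {"dx": 0,"dy": 0,"dz": 0.02,"wx": 0,"wy": 0,"wz": 0}

```text
time_s: 9.1
tcp_pos: [0.4884, 0.1406, 0.1797]
tcp_rot: [0.0, 0.998, 0.055, -0.0]
ft_force: [0.4, -0.7, -3.5]
gripper_width: 0.0154
finger_force: 59.8
```

Request:
play_rows:
  increments:
    - {"dx": 0,"dy": 0,"dz": 0.015,"wx": 0,"wy": 0,"wz": 0}
    - {"dx": 0,"dy": 0,"dz": 0.03,"wx": 0,"wy": 0,"wz": 0}
    - {"dx": 0,"dy": 0,"dz": 0.04,"wx": 0,"wy": 0,"wz": 0}
    - {"dx": 0,"dy": 0,"dz": 0.04,"wx": 0,"wy": 0,"wz": 0}

```text
time_s: 9.6
tcp_pos: [0.4884, 0.1407, 0.1757]
tcp_rot: [0.0, 0.998, 0.055, -0.0]
ft_force: [-0.9, 0.6, -2.4]
gripper_width: 0.0155
finger_force: 59.8
```

Request:
play_rows:
  increments:
    - {"dx": 0,"dy": 0,"dz": 0.015,"wx": 0,"wy": 0,"wz": 0}
    - {"dx": 0,"dy": 0,"dz": 0.03,"wx": 0,"wy": 0,"wz": 0}
    - {"dx": 0,"dy": 0,"dz": 0.04,"wx": 0,"wy": 0,"wz": 0}
    - {"dx": 0,"dy": 0,"dz": 0.04,"wx": 0,"wy": 0,"wz": 0}

```text
time_s: 10.1
tcp_pos: [0.4884, 0.1406, 0.1717]
tcp_rot: [0.0, 0.998, 0.055, -0.0]
ft_force: [-0.7, -0.7, -2.7]
gripper_width: 0.0153
finger_force: 59.8
```

Request:
play_rows:
  increments:
    - {"dx": 0,"dy": 0,"dz": 0.01,"wx": 0,"wy": 0,"wz": 0}
    - {"dx": 0,"dy": 0,"dz": 0.015,"wx": 0,"wy": 0,"wz": 0}
    - {"dx": 0,"dy": 0,"dz": 0.015,"wx": 0,"wy": 0,"wz": 0}

```text
time_s: 10.48
tcp_pos: [0.4885, 0.1407, 0.1703]
tcp_rot: [0.0, 0.998, 0.055, -0.0]
ft_force: [0.1, -0.2, -3.1]
gripper_width: 0.0154
finger_force: 59.8
```

Request:
play_rows:
  increments:
    - {"dx": 0,"dy": 0,"dz": 0.005,"wx": 0,"wy": 0,"wz": 0}
    - {"dx": 0,"dy": 0,"dz": 0.005,"wx": 0,"wy": 0,"wz": 0}

```text
time_s: 10.72
tcp_pos: [0.4885, 0.1407, 0.1698]
tcp_rot: [0.0, 0.998, 0.055, -0.0]
ft_force: [-0.4, -0.2, -3.1]
gripper_width: 0.0152
finger_force: 59.9
```

Request:
play_rows:
  increments:
    - {"dx": 0,"dy": 0,"dz": 0.005,"wx": 0,"wy": 0,"wz": 0}
    - {"dx": 0,"dy": 0,"dz": 0.005,"wx": 0,"wy": 0,"wz": 0}

```text
time_s: 10.98
tcp_pos: [0.4886, 0.1407, 0.1694]
tcp_rot: [-0.0, 0.998, 0.055, 0.0]
ft_force: [-0.6, -0.1, -2.6]
gripper_width: 0.015
finger_force: 60.0
```

Request:
play_rows:
  increments:
    - {"dx": 0,"dy": 0,"dz": 0.005,"wx": 0,"wy": 0,"wz": 0}
    - {"dx": 0,"dy": 0,"dz": 0.005,"wx": 0,"wy": 0,"wz": 0}

```text
time_s: 11.22
tcp_pos: [0.4885, 0.1407, 0.1691]
tcp_rot: [-0.0, 0.998, 0.055, 0.0]
ft_force: [-1.9, -0.4, 1.5]
gripper_width: 0.0155
finger_force: 60.6
```

The force shows contact exactly at home height. I release and rise.

Request:
play_rows:
  increments:
    - {"dx": 0,"dy": 0,"dz": 0,"wx": 0,"wy": 0,"wz": 0}
    - {"dx": 0,"dy": 0,"dz": 0,"wx": 0,"wy": 0,"wz": 0}
    - {"dx": 0,"dy": 0,"dz": 0,"wx": 0,"wy": 0,"wz": 0}
    - {"dx": 0,"dy": 0,"dz": 0,"wx": 0,"wy": 0,"wz": 0}
  gripper: -0.3

```text
time_s: 11.72
tcp_pos: [0.4886, 0.1407, 0.1688]
tcp_rot: [-0.0, 0.998, 0.055, 0.0]
ft_force: [0.3, -0.6, 0.3]
gripper_width: 0.0553
finger_force: 0.0
```

Request:
play_rows:
  increments:
    - {"dx": 0,"dy": 0,"dz": -0.3,"wx": 0,"wy": 0,"wz": 0}
    - {"dx": 0,"dy": 0,"dz": -0.7,"wx": 0,"wy": 0,"wz": 0}
    - {"dx": 0,"dy": 0,"dz": -0.7,"wx": 0,"wy": 0,"wz": 0}
    - {"dx": 0,"dy": 0,"dz": -0.7,"wx": 0,"wy": 0,"wz": 0}

```text
time_s: 12.22
tcp_pos: [0.4881, 0.1405, 0.2384]
tcp_rot: [0.0, 0.998, 0.055, -0.0]
ft_force: [-0.8, -0.1, -0.6]
gripper_width: 0.0557
finger_force: 0.0
```

```bash
python3 - <<'E'
from h import *
s,t,r=st(); print(s['time_s'],t,s['ft_force'])
im,d,c=cap('wrist','w5'); P=cloud(d,c)
m=(P[...,2]>.197)&(P[...,2]<.210)&(P[...,0]<.585)&(P[...,1]<.2)
Q=P[m]; print(m.sum(),cv2.minAreaRect((Q[:,:2]*1000).astype(np.float32)),np.percentile(Q[:,2],[5,50,95]))
g=m&(P[...,0]>.5); print('z far',np.median(P[g][:,2]),'near',np.median(P[m&(P[...,0]<.46)][:,2]))
im,d,c=cap('top','t5'); P=cloud(d,c)
m=(P[...,2]>.197)&(P[...,2]<.210)&(P[...,0]<.585)&(P[...,0]>.35)&(abs(P[...,1]-.14)<.05)
Q=P[m]; print(m.sum(),Q.mean(0))
E
```

```text
12.225 [0.48808309 0.14046336 0.23841053] [-0.84972739 -0.0706705  -0.59587894]
6742 ((485.4308776855469, 140.5851593017578), (159.97825622558594, 16.038362503051758), 6.192101955413818) [0.1999369  0.20202135 0.20375505]
z far 0.20275412578614882 near 0.20055205858897093
0 [nan nan nan]<stdin>:9: RuntimeWarning: Mean of empty slice.
  ret = um.true_divide(
```

The door sits home, square open, top at about 0.202 to 0.204. Next I plan the swing from the outer side with closed fingers.

```bash
python3 - <<'E'
from h import *
s,t,r=st(); print(s['qpos'].round(2))
inc([.4458,.1705,.24],-83.8); inc([.4458,.1705,.175],-83.8)
def arc(hx,hy,ths):
    for a in ths:
        A=np.radians(a);c,sn=np.cos(A),np.sin(A); print(a,np.round([(hx-hx*c-hy*sn)*10,(hy+hx*sn-hy*c)*10,-a/90],3))
arc(.13,.033,range(4,41,4))
E
```

```text
[-0.3   0.42 -0.06  1.9   0.03  0.83 -1.83]
d [-0.383 -0.345 -0.022] w [0.    0.001 0.002]
d [-0.382 -0.346  0.628] w [0.    0.001 0.002]
4 [-0.02   0.091 -0.044]
8 [-0.033  0.184 -0.089]
12 [-0.04   0.277 -0.133]
16 [-0.041  0.371 -0.178]
20 [-0.034  0.465 -0.222]
24 [-0.022  0.557 -0.267]
28 [-0.003  0.649 -0.311]
32 [ 0.023  0.739 -0.356]
36 [ 0.054  0.827 -0.4  ]
40 [ 0.092  0.913 -0.444]
```

Request:
play_rows:
  increments:
    - {"dx": -0.38,"dy": -0.35,"dz": -0.1,"wx": 0,"wy": 0,"wz": 0}
    - {"dx": -0.38,"dy": -0.35,"dz": -0.1,"wx": 0,"wy": 0,"wz": 0}
    - {"dx": -0.38,"dy": -0.35,"dz": -0.1,"wx": 0,"wy": 0,"wz": 0}
    - {"dx": -0.38,"dy": -0.35,"dz": 0.3,"wx": 0,"wy": 0,"wz": 0}
    - {"dx": -0.38,"dy": -0.35,"dz": 0.63,"wx": 0,"wy": 0,"wz": 0}
    - {"dx": -0.38,"dy": -0.35,"dz": 0.63,"wx": 0,"wy": 0,"wz": 0}
    - {"dx": -0.38,"dy": -0.35,"dz": 0.63,"wx": 0,"wy": 0,"wz": 0}
  gripper: 1
  force: 30

```text
time_s: 13.2
tcp_pos: [0.4479, 0.171, 0.1764]
tcp_rot: [-0.0, 0.998, 0.055, 0.001]
ft_force: [-0.0, 0.4, 1.0]
gripper_width: -0.0002
finger_force: 0.0
```

Request:
play_rows:
  increments:
    - {"dx": -0.02,"dy": 0.09,"dz": 0,"wx": 0,"wy": 0,"wz": -0.044}
    - {"dx": -0.025,"dy": 0.13,"dz": 0,"wx": 0,"wy": 0,"wz": -0.065}
    - {"dx": -0.033,"dy": 0.184,"dz": 0,"wx": 0,"wy": 0,"wz": -0.089}
    - {"dx": -0.037,"dy": 0.23,"dz": 0,"wx": 0,"wy": 0,"wz": -0.11}
    - {"dx": -0.04,"dy": 0.277,"dz": 0,"wx": 0,"wy": 0,"wz": -0.133}
    - {"dx": -0.041,"dy": 0.324,"dz": 0,"wx": 0,"wy": 0,"wz": -0.155}
    - {"dx": -0.041,"dy": 0.371,"dz": 0,"wx": 0,"wy": 0,"wz": -0.178}
    - {"dx": -0.034,"dy": 0.465,"dz": 0,"wx": 0,"wy": 0,"wz": -0.222}
    - {"dx": -0.022,"dy": 0.557,"dz": 0,"wx": 0,"wy": 0,"wz": -0.267}
    - {"dx": -0.003,"dy": 0.649,"dz": 0,"wx": 0,"wy": 0,"wz": -0.311}
    - {"dx": -0.003,"dy": 0.649,"dz": 0,"wx": 0,"wy": 0,"wz": -0.311}

```text
time_s: 14.58
tcp_pos: [0.4539, 0.1059, 0.1757]
tcp_rot: [0.0, 0.956, 0.294, -0.0]
ft_force: [-0.4, 0.3, 0.5]
gripper_width: 0.0002
finger_force: 0.0
```

```bash
cat >> h.py <<'E'
H=np.array([.5796,.1418])
def doorang(tag,n='top'):
    s,t,r=st(); im,d,c=cap(n,tag); P=cloud(d,c)
    D=np.hypot(P[...,0]-H[0],P[...,1]-H[1])
    m=(P[...,2]>.196)&(P[...,2]<.209)&(D<.185)&(D>.0)
    Q=P[m]; print(s['time_s'],t.round(4),np.round(s['ft_force'],1),'width',s['gripper_width'])
    print('door',m.sum(),cv2.minAreaRect((Q[:,:2]*1000).astype(np.float32)) if m.sum()>5 else '')
    y=r.as_matrix()[:,1]; print('tool y yaw',np.degrees(np.arctan2(y[1],y[0])), 'tcp rel H in tool',r.inv().apply(np.r_[H,t[2]]-t)*1000)
E
python3 -c "
from h import *
doorang('t6'); doorang('w6','wrist')"
```

```text
14.575 [0.4539 0.1059 0.1757] [-0.4  0.3  0.5] width 0.0001737540304082314
door 265 ((649.6751708984375, 61.175167083740234), (111.62677001953125, 158.78884887695312), 5.7110514640808105)
tool y yaw -55.76324027680122 tcp rel H in tool [ 1.24114128e+02  4.10299313e+01 -1.61484416e-02]
14.625 [0.4538 0.1065 0.1758] [ 0.1  0.1 -0.4] width -1.2360761689489695e-05
door 16726 ((521.4735107421875, 112.52745819091797), (139.34979248046875, 69.11334228515625), 1.1802760362625122)
tool y yaw -55.76498222877634 tcp rel H in tool [1.23872112e+02 4.15619411e+01 5.40244202e-03]
```

```bash
cat >> h.py <<'E'
def leaf(tag):
    im,d,z=load(tag); P=cloud(d,z); hsv=cv2.cvtColor(im,cv2.COLOR_RGB2HSV)
    D=np.hypot(P[...,0]-H[0],P[...,1]-H[1])
    m=(P[...,2]>.197)&(P[...,2]<.2085)&(D<.19)&(hsv[...,0]>8)&(hsv[...,0]<28)&(hsv[...,1]>70)&(P[...,0]<.62)
    n,l,ss,ce=cv2.connectedComponentsWithStats(m.astype(np.uint8)); k=1+np.argmax(ss[1:,4]); Q=P[l==k]
    print(tag,ss[k],cv2.minAreaRect((Q[:,:2]*1000).astype(np.float32)))
E
python3 -c "
from h import *
leaf('w5');leaf('w6');leaf('t6')"
```

```text
w5 [ 306   99   31  247 6593] ((485.4440002441406, 140.470703125), (159.97824096679688, 15.799592971801758), 6.185025215148926)
w6 [  364     0    91   313 14763] ((512.8607177734375, 110.72724914550781), (115.7050552368164, 16.911447525024414), 31.184139251708984)
t6 [318 169   5   2   6] ((603.4349975585938, -11.096062660217285), (3.0932929515838623, 11.536714553833008), 3.435272693634033)
```

```bash
python3 - <<'E'
import numpy as np
hx,hy=.124,.0405
for a in (1.5,4,7,10,13,16,19,22,25,27,28):
    A=np.radians(a);c,s=np.cos(A),np.sin(A); print(a,np.round([(hx-hx*c-hy*s)*10,(hy+hx*s-hy*c)*10,-a/90],3))
E
```

```text
1.5 [-0.01   0.033 -0.017]
4 [-0.025  0.087 -0.044]
7 [-0.04   0.154 -0.078]
10 [-0.051  0.221 -0.111]
13 [-0.059  0.289 -0.144]
16 [-0.064  0.357 -0.178]
19 [-0.064  0.426 -0.211]
22 [-0.061  0.494 -0.244]
25 [-0.055  0.562 -0.278]
27 [-0.049  0.607 -0.3  ]
28 [-0.045  0.63  -0.311]
```

Request:
play_rows:
  increments:
    - {"dx": -0.01,"dy": 0.033,"dz": 0,"wx": 0,"wy": 0,"wz": -0.017}
    - {"dx": -0.025,"dy": 0.087,"dz": 0,"wx": 0,"wy": 0,"wz": -0.044}
    - {"dx": -0.04,"dy": 0.154,"dz": 0,"wx": 0,"wy": 0,"wz": -0.078}
    - {"dx": -0.051,"dy": 0.221,"dz": 0,"wx": 0,"wy": 0,"wz": -0.111}
    - {"dx": -0.059,"dy": 0.289,"dz": 0,"wx": 0,"wy": 0,"wz": -0.144}
    - {"dx": -0.064,"dy": 0.357,"dz": 0,"wx": 0,"wy": 0,"wz": -0.178}
    - {"dx": -0.064,"dy": 0.426,"dz": 0,"wx": 0,"wy": 0,"wz": -0.211}
    - {"dx": -0.061,"dy": 0.494,"dz": 0,"wx": 0,"wy": 0,"wz": -0.244}
    - {"dx": -0.055,"dy": 0.562,"dz": 0,"wx": 0,"wy": 0,"wz": -0.278}
    - {"dx": -0.049,"dy": 0.607,"dz": 0,"wx": 0,"wy": 0,"wz": -0.3}
    - {"dx": -0.045,"dy": 0.63,"dz": 0,"wx": 0,"wy": 0,"wz": -0.311}

```text
time_s: 16.05
tcp_pos: [0.4856, 0.0521, 0.1758]
tcp_rot: [-0.0, 0.856, 0.518, -0.0]
ft_force: [-0.7, -0.1, -0.4]
gripper_width: -0.0002
finger_force: 0.1
```

```bash
python3 -c "
from h import *
doorang('w7','wrist');leaf('w7')"
```

```text
16.05 [0.4856 0.0521 0.1758] [-0.7 -0.1 -0.4] width -0.00021127148482374646
door 19701 ((567.0487670898438, 64.90519714355469), (116.59254455566406, 153.80831909179688), 59.05633544921875)
tool y yaw -27.634097580365857 tcp rel H in tool [1.23062429e+02 4.16631593e+01 1.92709698e-03]
w7 [  356     0    98   313 14716] ((533.4796752929688, 84.72872924804688), (115.85450744628906, 17.655269622802734), 56.432350158691406)
```

Request:
play_rows:
  increments:
    - {"dx": -0.01,"dy": 0.033,"dz": 0,"wx": 0,"wy": 0,"wz": -0.017}
    - {"dx": -0.025,"dy": 0.087,"dz": 0,"wx": 0,"wy": 0,"wz": -0.044}
    - {"dx": -0.04,"dy": 0.154,"dz": 0,"wx": 0,"wy": 0,"wz": -0.078}
    - {"dx": -0.051,"dy": 0.221,"dz": 0,"wx": 0,"wy": 0,"wz": -0.111}
    - {"dx": -0.059,"dy": 0.289,"dz": 0,"wx": 0,"wy": 0,"wz": -0.144}
    - {"dx": -0.064,"dy": 0.357,"dz": 0,"wx": 0,"wy": 0,"wz": -0.178}
    - {"dx": -0.064,"dy": 0.426,"dz": 0,"wx": 0,"wy": 0,"wz": -0.211}
    - {"dx": -0.061,"dy": 0.494,"dz": 0,"wx": 0,"wy": 0,"wz": -0.244}
    - {"dx": -0.055,"dy": 0.562,"dz": 0,"wx": 0,"wy": 0,"wz": -0.278}
    - {"dx": -0.049,"dy": 0.607,"dz": 0,"wx": 0,"wy": 0,"wz": -0.3}
    - {"dx": -0.045,"dy": 0.63,"dz": 0,"wx": 0,"wy": 0,"wz": -0.311}

```text
time_s: 17.48
tcp_pos: [0.5378, 0.0187, 0.1755]
tcp_rot: [-0.001, 0.705, 0.709, -0.001]
ft_force: [-6.7, -0.8, 2.4]
gripper_width: -0.0003
finger_force: 0.0
```

```bash
python3 -c "
from h import *
doorang('w8','wrist');leaf('w8')
inc([.5,.05,.18],6.4)"
```

```text
17.475 [0.5378 0.0187 0.1755] [-6.7 -0.8  2.4] width -0.0003093259022734615
door 19071 ((581.0878295898438, 67.35087585449219), (117.56486511230469, 79.50053405761719), 70.93708038330078)
tool y yaw 0.34852997464006547 tcp rel H in tool [122.88221561  42.55177589  -0.21364786]
w8 [  357     0   101   313 14815] ((565.4931030273438, 69.75023651123047), (115.4820556640625, 16.800989151000977), 84.74730682373047)
d [ 0.316 -0.375 -0.045] w [-0.002  0.    -0.067]
```

Request:
play_rows:
  increments:
    - {"dx": 0,"dy": 0,"dz": 0,"wx": 0,"wy": 0,"wz": 0}
    - {"dx": -0.005,"dy": 0.03,"dz": 0,"wx": 0,"wy": 0,"wz": -0.015}
    - {"dx": -0.01,"dy": 0.06,"dz": 0,"wx": 0,"wy": 0,"wz": -0.03}

```text
time_s: 17.9
tcp_pos: [0.5385, 0.0171, 0.1739]
tcp_rot: [-0.004, 0.688, 0.726, -0.006]
ft_force: [-13.9, -0.0, -7.3]
gripper_width: 0.0001
finger_force: 0.0
```

Request:
play_rows:
  increments:
    - {"dx": -0.005,"dy": 0.03,"dz": 0,"wx": 0,"wy": 0,"wz": -0.015}
    - {"dx": -0.01,"dy": 0.06,"dz": 0,"wx": 0,"wy": 0,"wz": -0.03}
    - {"dx": -0.01,"dy": 0.06,"dz": 0,"wx": 0,"wy": 0,"wz": -0.03}

```text
time_s: 18.27
tcp_pos: [0.5429, 0.0149, 0.1707]
tcp_rot: [-0.006, 0.671, 0.741, -0.008]
ft_force: [-7.1, -1.6, -21.6]
gripper_width: 0.0001
finger_force: 0.1
```

```bash
python3 -c "
from h import *
doorang('w9','wrist');leaf('w9')"
```

```text
18.275 [0.5429 0.0149 0.1707] [ -7.1  -1.6 -21.6] width 8.562650489447967e-05
door 20769 ((570.4205322265625, 66.13799285888672), (130.9177703857422, 70.55316162109375), 83.21215057373047)
tool y yaw 5.654394712623137 tcp rel H in tool [122.64858315  48.99703039  -1.12612711]
w9 [  358     0   125   313 15839] ((569.0159912109375, 70.26449584960938), (111.02442169189453, 17.018085479736328), 87.39431762695312)
```

```bash
python3 - <<'E'
from h import *
s,t,r=st(); print(s['qpos'].round(3),s['moment'],s['ft_force'],r.as_matrix().round(3))
im,d,c=cap('wrist','w10'); a=im[:,:,::-1]
i2,_,_=cap('side','s10'); i3,_,_=cap('top','t10')
A=cv2.resize(a[0:400,170:640],(470,400)); B=cv2.resize(i2[140:290,290:420][:,:,::-1],(330,380),interpolation=cv2.INTER_CUBIC)
C=cv2.resize(i3[110:220,240:360][:,:,::-1],(218,200),interpolation=cv2.INTER_CUBIC)
o=np.zeros((600,800,3),np.uint8); o[:400,:470]=A; o[:380,470:]=B; o[400:,:218]=C
cv2.imwrite('pics/comp.png',o)
E
```

```text
[ 0.251  0.607 -0.507  1.853  0.395  0.803 -0.366] [-0.22495741  2.11503228 -0.12315766] [ -6.84372991  -2.77863958 -20.93499424] [[-0.098  0.995 -0.019]
 [ 0.995  0.098 -0.003]
 [-0.002 -0.019 -1.   ]]
```

View pics/comp.png

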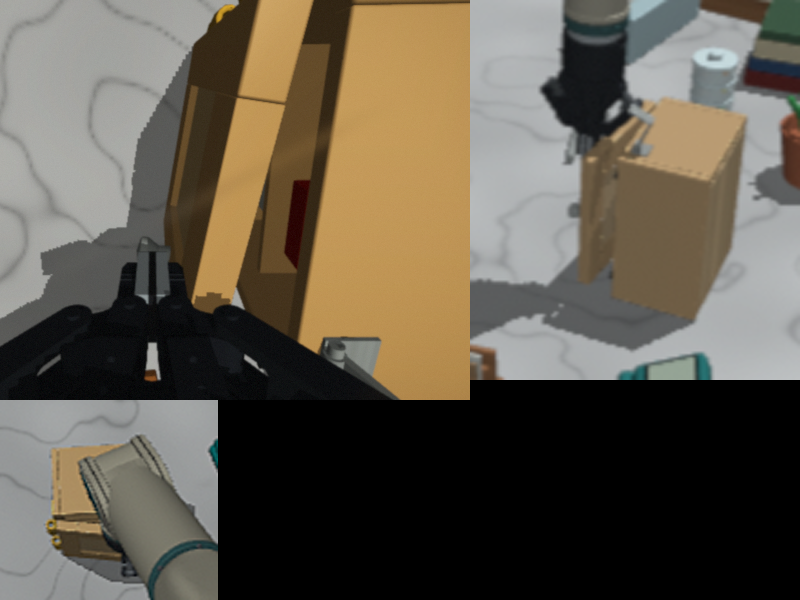

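The picture shows the door ajar. The gripper's knuckle, at (300,360) in the wrist part, has hooked under the lip of the leaning latch at (355,355), which explains the force. I back out and push closer to the hinge, clear of the latch.

Request:
play_rows:
  increments:
    - {"dx": 0,"dy": -0.06,"dz": 0,"wx": 0,"wy": 0,"wz": 0}
    - {"dx": 0,"dy": -0.15,"dz": 0,"wx": 0,"wy": 0,"wz": 0}
    - {"dx": 0,"dy": -0.35,"dz": 0,"wx": 0,"wy": 0,"wz": 0}
    - {"dx": 0.15,"dy": -0.4,"dz": 0,"wx": 0,"wy": 0,"wz": 0}
    - {"dx": 0.42,"dy": -0.4,"dz": 0,"wx": 0,"wy": 0,"wz": 0}
    - {"dx": 0.42,"dy": -0.4,"dz": 0,"wx": 0,"wy": 0,"wz": 0}
    - {"dx": 0.42,"dy": -0.4,"dz": 0,"wx": 0,"wy": 0,"wz": 0}

```text
time_s: 19.35
tcp_pos: [0.5083, 0.0554, 0.1763]
tcp_rot: [0.001, 0.671, 0.742, 0.001]
ft_force: [-0.3, -0.6, 0.4]
gripper_width: 0.0002
finger_force: 0.0
```

```bash
python3 - <<'E'
from h import *
doorang('w11','wrist');leaf('w11')
im,d,z=load('w11'); P=cloud(d,z)
print(P[l:=100,::80])
# latch: gray pts above cupboard top
m=(P[...,2]>.219)&(P[...,2]<.28)&(P[...,0]>.585)
Q=P[m]; print('latch',m.sum(), (np.percentile(Q,[2,50,98],axis=0).round(3) if m.sum() else ''))
E
```

```text
19.35 [0.5083 0.0554 0.1763] [-0.3 -0.6  0.4] width 0.00015006973184174914
door 14967 ((552.3405151367188, 84.37832641601562), (123.5195083618164, 106.76118469238281), 80.58111572265625)
tool y yaw 5.747751236459341 tcp rel H in tool [78.8181312  79.56578647  0.15091123]
w11 [ 434  131  111  212 9653] ((568.6105346679688, 84.40294647216797), (89.26728820800781, 17.42405891418457), 87.09819030761719)
[[ 2.08713808e-01  9.61970434e-02 -5.07407241e-04]
 [ 2.81925621e-01  1.03495205e-01  1.17555315e-04]
 [ 3.54583529e-01  1.10708886e-01  4.54171879e-05]
 [ 4.27240467e-01  1.17907014e-01 -3.92432494e-04]
 [ 5.00147200e-01  1.25140094e-01 -5.90369818e-04]
 [ 5.67306542e-01  1.32891049e-01  2.49712735e-02]
 [ 5.71621214e-01  1.39131583e-01  1.62483419e-01]
 [ 6.06492267e-01  1.42650481e-01  1.63792716e-01]]
latch 0
```

Request:
play_rows:
  increments:
    - {"dx": 0,"dy": 0.2,"dz": 0,"wx": 0,"wy": 0,"wz": 0}
    - {"dx": 0,"dy": 0.3,"dz": 0,"wx": 0,"wy": 0,"wz": 0}
    - {"dx": 0,"dy": 0.32,"dz": 0,"wx": 0,"wy": 0,"wz": -0.007}
    - {"dx": 0,"dy": 0.34,"dz": 0,"wx": 0,"wy": 0,"wz": -0.007}
    - {"dx": 0,"dy": 0.36,"dz": 0,"wx": 0,"wy": 0,"wz": -0.007}
    - {"dx": 0,"dy": 0.38,"dz": 0,"wx": 0,"wy": 0,"wz": -0.007}
    - {"dx": 0,"dy": 0.4,"dz": 0,"wx": 0,"wy": 0,"wz": -0.007}
    - {"dx": 0,"dy": 0.42,"dz": 0,"wx": 0,"wy": 0,"wz": -0.007}
    - {"dx": 0,"dy": 0.43,"dz": 0,"wx": 0,"wy": 0,"wz": -0.007}

```text
time_s: 20.52
tcp_pos: [0.5502, 0.0594, 0.1758]
tcp_rot: [0.0, 0.667, 0.745, 0.0]
ft_force: [0.3, 0.3, 0.1]
gripper_width: -0.0001
finger_force: 0.1
```

```bash
python3 - <<'E'
from h import *
doorang('w12','wrist');leaf('w12')
E
```

```text
20.525 [0.5502 0.0594 0.1758] [0.3 0.3 0.1] width -5.980282061844734e-05
door 11270 ((593.049560546875, 103.78912353515625), (124.8770751953125, 73.49673461914062), 61.33002471923828)
tool y yaw 6.336007195581764 tcp rel H in tool [7.86940067e+01 3.83099562e+01 2.19423517e-03]
w12 [ 356  134   73  179 7688] ((572.1985473632812, 92.27691650390625), (72.89095306396484, 17.651264190673828), 89.31021881103516)
```

Request:
play_rows:
  increments:
    - {"dx": 0,"dy": 0.01,"dz": 0,"wx": 0,"wy": 0,"wz": 0}
    - {"dx": 0,"dy": 0.02,"dz": 0,"wx": 0,"wy": 0,"wz": 0}
    - {"dx": 0,"dy": 0.03,"dz": 0,"wx": 0,"wy": 0,"wz": 0}
    - {"dx": 0,"dy": 0.04,"dz": 0,"wx": 0,"wy": 0,"wz": 0}
    - {"dx": 0,"dy": 0.05,"dz": 0,"wx": 0,"wy": 0,"wz": 0}

```text
time_s: 21.2
tcp_pos: [0.5551, 0.0599, 0.1758]
tcp_rot: [-0.0, 0.667, 0.745, 0.0]
ft_force: [0.6, -0.1, -0.3]
gripper_width: -0.0003
finger_force: 0.1
```

```bash
python3 - <<'E'
from h import *
doorang('w13','wrist');leaf('w13')
E
```

```text
21.2 [0.5551 0.0599 0.1758] [ 0.6 -0.1 -0.3] width -0.00025624273179365703
door 10913 ((592.33984375, 109.91058349609375), (136.0223846435547, 63.4566650390625), 49.88628387451172)
tool y yaw 6.333927695725111 tcp rel H in tool [7.86994906e+01 3.33716938e+01 1.20588056e-03]
w13 [ 356  136   62  177 7516] ((575.23486328125, 92.25045776367188), (17.043663024902344, 72.2670669555664), 3.16924786567688)
```

Request:
play_rows:
  increments:
    - {"dx": 0,"dy": 0.008,"dz": 0,"wx": 0,"wy": 0,"wz": 0}
    - {"dx": 0,"dy": 0.016,"dz": 0,"wx": 0,"wy": 0,"wz": 0}
    - {"dx": 0,"dy": 0.024,"dz": 0,"wx": 0,"wy": 0,"wz": 0}
    - {"dx": 0,"dy": 0.03,"dz": 0,"wx": 0,"wy": 0,"wz": 0}
    - {"dx": 0,"dy": 0.03,"dz": 0,"wx": 0,"wy": 0,"wz": 0}

```text
time_s: 21.88
tcp_pos: [0.5581, 0.0603, 0.1758]
tcp_rot: [0.0, 0.667, 0.745, 0.0]
ft_force: [-0.7, 0.3, 0.1]
gripper_width: 0.0
finger_force: 0.1
```

```bash
python3 - <<'E'
from h import *
doorang('w14','wrist');leaf('w14')
E
```

```text
21.875 [0.5581 0.0603 0.1758] [-0.7  0.3  0.1] width 4.7166792937009424e-05
door 10704 ((594.2224731445312, 111.72847747802734), (136.6251220703125, 62.35481643676758), 48.14933395385742)
tool y yaw 6.339236882979306 tcp rel H in tool [7.86182934e+01 3.03408743e+01 1.38364101e-02]
w14 [ 354  137   56  176 7399] ((577.0388793945312, 92.13262176513672), (16.626140594482422, 72.23747253417969), 5.211872577667236)
```

Request:
play_rows:
  increments:
    - {"dx": 0,"dy": 0.006,"dz": 0,"wx": 0,"wy": 0,"wz": 0}
    - {"dx": 0,"dy": 0.012,"dz": 0,"wx": 0,"wy": 0,"wz": 0}
    - {"dx": 0,"dy": 0.012,"dz": 0,"wx": 0,"wy": 0,"wz": 0}

```text
time_s: 22.3
tcp_pos: [0.5591, 0.0603, 0.1758]
tcp_rot: [-0.0, 0.667, 0.745, -0.0]
ft_force: [0.2, -0.2, 0.1]
gripper_width: -0.0
finger_force: 0.3
```

Request:
play_rows:
  increments:
    - {"dx": 0,"dy": 0.005,"dz": 0,"wx": 0,"wy": 0,"wz": 0}
    - {"dx": 0,"dy": 0.005,"dz": 0,"wx": 0,"wy": 0,"wz": 0}

```text
time_s: 22.55
tcp_pos: [0.5592, 0.0603, 0.1758]
tcp_rot: [-0.0, 0.667, 0.745, -0.0]
ft_force: [-2.6, -0.5, 0.9]
gripper_width: 0.0002
finger_force: 1.3
```

```bash
python3 - <<'E'
from h import *
doorang('w15','wrist');leaf('w15')
E
```

```text
22.55 [0.5592 0.0603 0.1758] [-2.6 -0.5  0.9] width 0.00016104484890168785
door 10640 ((594.98779296875, 111.95301818847656), (136.78433227539062, 62.237754821777344), 47.933753967285156)
tool y yaw 6.340641277779743 tcp rel H in tool [ 7.87469338e+01  2.92603969e+01 -4.89254914e-02]
w15 [ 354  137   54  176 7375] ((577.6561889648438, 92.3411636352539), (16.623010635375977, 71.93495178222656), 6.184911727905273)
```

The door is shut against the bumpers at 96.2°, with light contact. I back off, rise, and go over to behind the latch.

Request:
play_rows:
  increments:
    - {"dx": 0,"dy": -0.03,"dz": 0,"wx": 0,"wy": 0,"wz": 0}
    - {"dx": 0,"dy": -0.1,"dz": 0,"wx": 0,"wy": 0,"wz": 0}
    - {"dx": 0,"dy": -0.3,"dz": -0.1,"wx": 0,"wy": 0,"wz": 0}
    - {"dx": 0,"dy": -0.3,"dz": -0.5,"wx": 0,"wy": 0,"wz": 0}
    - {"dx": 0,"dy": -0.3,"dz": -1.0,"wx": 0,"wy": 0,"wz": 0}
    - {"dx": 0,"dy": -0.3,"dz": -1.0,"wx": 0,"wy": 0,"wz": 0}

```text
time_s: 23.35
tcp_pos: [0.5322, 0.0581, 0.2796]
tcp_rot: [0.003, 0.667, 0.745, 0.003]
ft_force: [0.4, -0.3, -0.3]
gripper_width: 0.0001
finger_force: 0.0
```

Request:
play_rows:
  increments:
    - {"dx": 0,"dy": 0,"dz": -0.3,"wx": 0,"wy": 0,"wz": 0}
    - {"dx": 0,"dy": 0.3,"dz": -0.3,"wx": 0,"wy": 0,"wz": 0}
    - {"dx": 0,"dy": 0.8,"dz": -0.3,"wx": 0,"wy": 0,"wz": 0}
    - {"dx": 0,"dy": 0.8,"dz": -0.3,"wx": 0,"wy": 0,"wz": 0}
    - {"dx": 0,"dy": 0.8,"dz": -0.3,"wx": 0,"wy": 0,"wz": 0}

```text
time_s: 23.98
tcp_pos: [0.6083, 0.066, 0.3046]
tcp_rot: [-0.001, 0.667, 0.745, -0.001]
ft_force: [-0.7, 0.1, 0.2]
gripper_width: -0.0001
finger_force: 0.0
```

```bash
python3 - <<'E'
from h import *
doorang('w16','wrist');leaf('w16')
im,d,z=load('w16'); P=cloud(d,z)
m=(P[...,2]>.217)&(P[...,2]<.28)&(P[...,0]>.57)&(P[...,1]<.1)
v,u=np.nonzero(m); Q=P[m]; print('latch',m.sum(),(np.percentile(Q,[2,50,98],axis=0).round(4), u.min(),u.max(),v.min(),v.max()) if m.sum() else '')
m=(abs(P[...,2]-.212)<.003)&(P[...,0]>.57); Q=P[m];print(cv2.minAreaRect((Q[:,:2]*1000).astype(np.float32)))
im,d,z=load('side0'); P=cloud(d,z); m=(P[...,2]>.22)&(P[...,2]<.28)&(abs(P[...,0]-.62)<.05)&(abs(P[...,1])<.05); Q=P[m]; print('latch0 side',m.sum(),np.percentile(Q,[2,50,98],axis=0).round(4))
inc([.6564,.0111,.30],6.35)
E
```

```text
23.975 [0.6083 0.066  0.3046] [-0.7  0.1  0.2] width -0.00012992928167855362
door 3737 ((596.4144897460938, 81.77836608886719), (208.23497009277344, 98.35836791992188), 58.68219757080078)
tool y yaw 6.368351624138241 tcp rel H in tool [ 7.84742422e+01 -2.00999718e+01  5.56929826e-02]
w16 [ 273  112   25  188 3501] ((581.6901245117188, 48.947593688964844), (16.14920425415039, 158.7227783203125), 5.93612003326416)
latch 0 
((648.3753051757812, 59.61545181274414), (110.26847839355469, 160.1653594970703), 6.211745738983154)
latch0 side 56 [[ 0.598  -0.006   0.2226]
 [ 0.6155  0.0016  0.2582]
 [ 0.6272  0.0125  0.266 ]]
d [-0.599  0.419  0.05 ] w [-0.001  0.     0.   ]
```

Request:
play_rows:
  increments:
    - {"dx": 0,"dy": 0.42,"dz": 0,"wx": 0,"wy": 0,"wz": 0}
    - {"dx": -0.3,"dy": 0.45,"dz": 0,"wx": 0,"wy": 0,"wz": 0}
    - {"dx": -0.61,"dy": 0.45,"dz": 0,"wx": 0,"wy": 0,"wz": 0}
    - {"dx": -0.61,"dy": 0.45,"dz": 0,"wx": 0,"wy": 0,"wz": 0}
    - {"dx": -0.61,"dy": 0.45,"dz": 0.3,"wx": 0,"wy": 0,"wz": 0}
    - {"dx": -0.61,"dy": 0.45,"dz": 0.67,"wx": 0,"wy": 0,"wz": 0}
    - {"dx": -0.61,"dy": 0.45,"dz": 0.67,"wx": 0,"wy": 0,"wz": 0}
    - {"dx": -0.61,"dy": 0.45,"dz": 0.67,"wx": 0,"wy": 0,"wz": 0}

```text
time_s: 25.02
tcp_pos: [0.6613, 0.0113, 0.2404]
tcp_rot: [0.0, 0.667, 0.745, 0.001]
ft_force: [0.0, 0.3, 1.0]
gripper_width: 0.0002
finger_force: 0.0
```

Request:
play_rows:
  increments:
    - {"dx": 0,"dy": -0.08,"dz": 0,"wx": 0,"wy": 0,"wz": 0}
    - {"dx": 0,"dy": -0.14,"dz": 0,"wx": 0,"wy": 0,"wz": 0}
    - {"dx": 0,"dy": -0.2,"dz": 0,"wx": 0,"wy": 0,"wz": 0}
    - {"dx": 0,"dy": -0.25,"dz": 0,"wx": 0,"wy": 0,"wz": 0}
    - {"dx": 0,"dy": -0.3,"dz": 0,"wx": 0,"wy": 0,"wz": 0}
    - {"dx": 0,"dy": -0.35,"dz": 0,"wx": 0,"wy": 0,"wz": 0}
    - {"dx": 0,"dy": -0.4,"dz": 0,"wx": 0,"wy": 0,"wz": 0}
    - {"dx": 0,"dy": -0.45,"dz": 0,"wx": 0,"wy": 0,"wz": 0}

```text
time_s: 26.02
tcp_pos: [0.6158, 0.0053, 0.2387]
tcp_rot: [-0.0, 0.667, 0.745, -0.0]
ft_force: [0.5, 0.0, -0.9]
gripper_width: 0.0
finger_force: 0.0
```

Request:
play_rows:
  increments:
    - {"dx": 0,"dy": 0.05,"dz": -0.3,"wx": 0,"wy": 0,"wz": 0}
    - {"dx": 0,"dy": 0.05,"dz": -0.8,"wx": 0,"wy": 0,"wz": 0}
    - {"dx": 0,"dy": 0.05,"dz": -1.0,"wx": 0,"wy": 0,"wz": 0}
    - {"dx": 0.3,"dy": -0.3,"dz": -1.0,"wx": 0,"wy": 0,"wz": 0}
    - {"dx": 0.7,"dy": -0.7,"dz": -1.0,"wx": 0,"wy": 0,"wz": 0}
    - {"dx": 0.7,"dy": -0.7,"dz": -1.0,"wx": 0,"wy": 0,"wz": 0}
    - {"dx": 0.7,"dy": -0.7,"dz": -1.0,"wx": 0,"wy": 0,"wz": 0}

```text
time_s: 26.9
tcp_pos: [0.5392, 0.0666, 0.3391]
tcp_rot: [0.001, 0.667, 0.745, 0.0]
ft_force: [0.4, -0.9, -0.5]
gripper_width: -0.0001
finger_force: 0.0
```

```bash
python3 - <<'E'
from h import *
doorang('w17','wrist');leaf('w17');
R0=R.from_euler('z',6.3,degrees=True)
for n,tag in(('side','s17'),('top','t17'),('wrist','w17')):
    if n!='wrist': cap(n,tag)
    im,d,z=load(tag); P=cloud(d,z); L=R0.inv().apply((P-np.array([.6488,.0606,0])).reshape(-1,3)).reshape(P.shape)*1000
    hsv=cv2.cvtColor(im,cv2.COLOR_RGB2HSV)
    m=(abs(L[...,1]+50)<9)&(L[...,0]>-95)&(L[...,0]<-20)&(L[...,2]>185)&(L[...,2]<270)&(hsv[...,1]<60)
    print(n,m.sum()); 
    if m.sum():
        Q=L[m]; 
        for lo in range(-95,-20,10):
            k=(Q[:,0]>=lo)&(Q[:,0]<lo+10); 
            if k.sum(): print(lo,k.sum(),Q[k,2].min().round(),np.median(Q[k,2]).round(1),Q[k,2].max().round(1))
E
```

```text
26.9 [0.5392 0.0666 0.3391] [ 0.4 -0.9 -0.5] width -7.069921316219411e-05
door 3425 ((600.9375, 84.13442993164062), (195.2539520263672, 102.2408676147461), 61.24895477294922)
tool y yaw 6.3284568425251555 tcp rel H in tool [ 7.02510539e+01  4.84319421e+01 -2.01135012e-02]
w17 [ 355  118   27  158 2891] ((580.9130249023438, 54.35456085205078), (16.335281372070312, 148.06272888183594), 5.898400783538818)
side 79
-85 10 200.0 246.2 249.8
-75 11 203.0 251.7 253.8
-65 11 247.0 253.1 256.8
-55 20 225.0 240.0 254.5
-45 15 210.0 217.1 229.1
-35 11 210.0 213.6 215.6
-25 1 215.0 214.6 214.6
top 0
wrist 1107
-85 160 243.0 247.6 250.2
-75 252 248.0 251.3 254.1
-65 226 248.0 254.8 257.2
-55 154 215.0 235.5 250.5
-45 153 212.0 214.6 226.2
-35 162 212.0 213.7 215.1
```

Request:
play_rows:
  increments:
    - {"dx": 0,"dy": 0,"dz": 0,"wx": 0,"wy": 0,"wz": 0}
    - {"dx": 0,"dy": 0,"dz": 0,"wx": 0,"wy": 0,"wz": 0}
    - {"dx": 0,"dy": 0,"dz": 0,"wx": 0,"wy": 0,"wz": 0}
    - {"dx": 0,"dy": 0,"dz": 0,"wx": 0,"wy": 0,"wz": 0}

```text
time_s: 27.55
tcp_pos: [0.5389, 0.0671, 0.3388]
tcp_rot: [-0.0, 0.667, 0.745, 0.0]
ft_force: [-0.2, 0.0, 0.6]
gripper_width: -0.0001
finger_force: 0.0
```

```bash
cat >> h.py <<'E'
def latch(tag):
    R0=R.from_euler('z',6.3,degrees=True); s,t,r=st(); cap('wrist',tag)
    im,d,z=load(tag); P=cloud(d,z); L=R0.inv().apply((P-np.array([.6488,.0606,0])).reshape(-1,3)).reshape(P.shape)*1000
    hsv=cv2.cvtColor(im,cv2.COLOR_RGB2HSV)
    m=(abs(L[...,1]+50)<9)&(L[...,0]>-95)&(L[...,0]<-20)&(L[...,2]>185)&(L[...,2]<270)&(hsv[...,1]<60)
    Q=L[m]
    print(s['time_s'],m.sum(),[(lo,int(k.sum()),np.median(Q[k,2]).round(1)) for lo in range(-95,-20,10) if (k:=(Q[:,0]>=lo)&(Q[:,0]<lo+10)).sum()])
E
python3 - <<'E'
from h import *
latch('w18')
R0=R.from_euler('z',6.3,degrees=True)
for x,y,z in((-20,-50,.30),(-20,-50,.24),(-60,-50,.24)): inc(np.r_[R0.apply([x/1e3,y/1e3,0])[:2]+[.6488,.0606],z])
E
```

```text
27.55 1108 [(-85, 166, np.float64(247.5)), (-75, 245, np.float64(251.1)), (-65, 233, np.float64(254.7)), (-55, 154, np.float64(236.3)), (-45, 151, np.float64(214.5)), (-35, 159, np.float64(213.9))]
d [-0.686  0.885  0.388] w [0. 0. 0.]
d [-0.686  0.885  0.988] w [0. 0. 0.]
d [-0.686  0.485  0.988] w [0. 0. 0.]
```

The latch stays at about 1.15 rad by friction. I return behind it and press it on down gently.

Request:
play_rows:
  increments:
    - {"dx": 0,"dy": 0.5,"dz": 0.1,"wx": 0,"wy": 0,"wz": 0}
    - {"dx": -0.4,"dy": 0.89,"dz": 0.2,"wx": 0,"wy": 0,"wz": 0}
    - {"dx": -0.69,"dy": 0.89,"dz": 0.39,"wx": 0,"wy": 0,"wz": 0}
    - {"dx": -0.69,"dy": 0.89,"dz": 0.39,"wx": 0,"wy": 0,"wz": 0}
    - {"dx": -0.69,"dy": 0.89,"dz": 0.7,"wx": 0,"wy": 0,"wz": 0}
    - {"dx": -0.69,"dy": 0.89,"dz": 0.99,"wx": 0,"wy": 0,"wz": 0}
    - {"dx": -0.69,"dy": 0.89,"dz": 0.99,"wx": 0,"wy": 0,"wz": 0}
    - {"dx": -0.69,"dy": 0.89,"dz": 0.99,"wx": 0,"wy": 0,"wz": 0}

```text
time_s: 28.6
tcp_pos: [0.6357, 0.0095, 0.2414]
tcp_rot: [0.001, 0.667, 0.745, 0.001]
ft_force: [0.5, 0.3, 1.0]
gripper_width: -0.0002
finger_force: 0.0
```

Request:
play_rows:
  increments:
    - {"dx": 0,"dy": -0.08,"dz": 0,"wx": 0,"wy": 0,"wz": 0}
    - {"dx": 0,"dy": -0.14,"dz": 0,"wx": 0,"wy": 0,"wz": 0}
    - {"dx": 0,"dy": -0.2,"dz": 0,"wx": 0,"wy": 0,"wz": 0}
    - {"dx": 0,"dy": -0.25,"dz": 0,"wx": 0,"wy": 0,"wz": 0}
    - {"dx": 0,"dy": -0.3,"dz": 0.02,"wx": 0,"wy": 0,"wz": 0}
    - {"dx": 0,"dy": -0.35,"dz": 0.05,"wx": 0,"wy": 0,"wz": 0}
    - {"dx": 0,"dy": -0.4,"dz": 0.08,"wx": 0,"wy": 0,"wz": 0}
    - {"dx": 0,"dy": -0.42,"dz": 0.12,"wx": 0,"wy": 0,"wz": 0}
    - {"dx": 0,"dy": -0.42,"dz": 0.15,"wx": 0,"wy": 0,"wz": 0}
    - {"dx": 0,"dy": -0.42,"dz": 0.15,"wx": 0,"wy": 0,"wz": 0}

```text
time_s: 29.85
tcp_pos: [0.5932, 0.0038, 0.2245]
tcp_rot: [-0.0, 0.667, 0.745, -0.0]
ft_force: [0.1, -0.5, 0.1]
gripper_width: -0.0002
finger_force: 0.0
```

```bash
python3 - <<'E'
from h import *
latch('w19'); doorang('w19b','wrist');leaf('w19b')
E
```

```text
29.85 3605 [(-95, 141, np.float64(218.0)), (-85, 783, np.float64(218.6)), (-75, 500, np.float64(230.8)), (-65, 360, np.float64(261.5)), (-55, 659, np.float64(219.6)), (-45, 639, np.float64(218.1)), (-35, 523, np.float64(213.8))]
29.9 [0.5933 0.0038 0.2247] [-0.6  0.7  0.9] width -0.0003068350553845217
door 8259 ((604.4122924804688, 71.1443099975586), (113.26496887207031, 117.34991455078125), 20.765687942504883)
tool y yaw 6.333781994078267 tcp rel H in tool [1.38660778e+02 1.56897712e+00 1.70689157e-02]
w19b [ 290    0   37  245 7982] ((580.5333862304688, 62.06151580810547), (16.0379638671875, 118.4820327758789), 5.869598865509033)
```

Request:
play_rows:
  increments:
    - {"dx": 0,"dy": 0,"dz": 0.02,"wx": 0,"wy": 0,"wz": 0}
    - {"dx": 0,"dy": 0,"dz": 0.04,"wx": 0,"wy": 0,"wz": 0}
    - {"dx": 0,"dy": 0,"dz": 0.045,"wx": 0,"wy": 0,"wz": 0}
    - {"dx": 0,"dy": 0,"dz": 0.045,"wx": 0,"wy": 0,"wz": 0}

```text
time_s: 30.45
tcp_pos: [0.5932, 0.0038, 0.2203]
tcp_rot: [-0.0, 0.667, 0.745, -0.0]
ft_force: [0.1, -0.3, 0.4]
gripper_width: 0.0003
finger_force: 0.0
```

Request:
play_rows:
  increments:
    - {"dx": 0,"dy": 0,"dz": 0.007,"wx": 0,"wy": 0,"wz": 0}
    - {"dx": 0,"dy": 0,"dz": 0.007,"wx": 0,"wy": 0,"wz": 0}

```text
time_s: 30.7
tcp_pos: [0.5932, 0.0037, 0.2196]
tcp_rot: [0.0, 0.667, 0.745, -0.0]
ft_force: [-0.1, 0.3, 0.3]
gripper_width: 0.0002
finger_force: 0.0
```

Now I retreat upward and measure the latch and door.

Request:
play_rows:
  increments:
    - {"dx": 0,"dy": 0,"dz": -0.3,"wx": 0,"wy": 0,"wz": 0}
    - {"dx": 0,"dy": 0,"dz": -0.8,"wx": 0,"wy": 0,"wz": 0}
    - {"dx": 0.3,"dy": -0.3,"dz": -1.0,"wx": 0,"wy": 0,"wz": 0}
    - {"dx": 0.6,"dy": -0.6,"dz": -1.0,"wx": 0,"wy": 0,"wz": 0}
    - {"dx": 0.6,"dy": -0.6,"dz": -1.0,"wx": 0,"wy": 0,"wz": 0}
    - {"dx": 0.6,"dy": -0.6,"dz": -1.0,"wx": 0,"wy": 0,"wz": 0}

```text
time_s: 31.45
tcp_pos: [0.5275, 0.0561, 0.3198]
tcp_rot: [0.001, 0.667, 0.745, 0.0]
ft_force: [-0.1, -0.5, -0.7]
gripper_width: -0.0002
finger_force: 0.0
```

```bash
python3 - <<'E'
from h import *
latch('w20'); doorang('w21','wrist');leaf('w21')
im,d,z=load('w21');P=cloud(d,z);m=(abs(P[...,2]-.212)<.003)&(P[...,0]>.6); print('cup z',np.median(P[m][:,2]))
R0=R.from_euler('z',6.3,degrees=True);L=R0.inv().apply((P-np.array([.6488,.0606,0])).reshape(-1,3)).reshape(P.shape)*1000
m=(L[...,0]>-74)&(L[...,0]<-60)&(abs(L[...,2]-204)<7); 
for y in(-75,-30,0,40,70): k=m&(abs(L[...,1]-y)<8); print(y,k.sum(),np.median(L[k],0).round(1) if k.sum() else '')
E
```

```text
31.45 1417 [(-95, 148, np.float64(210.0)), (-85, 234, np.float64(218.6)), (-75, 217, np.float64(218.6)), (-65, 215, np.float64(218.7)), (-55, 224, np.float64(218.8)), (-45, 192, np.float64(217.0)), (-35, 187, np.float64(213.8))]
31.5 [0.5277 0.0558 0.3195] [ 0.  -0.6  0.1] width -0.00018166915333321006
door 3913 ((630.1923217773438, 56.99244689941406), (127.31004333496094, 174.4308319091797), 0.8372520208358765)
tool y yaw 6.260727788279228 tcp rel H in tool [ 7.98191244e+01  6.09847953e+01 -2.03185409e-02]
w21 [ 372  108   32  149 3070] ((579.8377685546875, 65.13204956054688), (16.410493850708008, 126.23212432861328), 5.8974833488464355)
cup z 0.2116515397531212
-75 175 [-67.4 -76.3 200.2]
-30 266 [-67.3 -29.7 201.2]
0 301 [-67.3   0.  201.9]
40 353 [-67.   40.2 202.8]
70 345 [-67.1  68.8 203.3]
```

```bash
python3 -c "
from h import *
print(finish_job())"
```

```text
the job is handed in; nothing more can be done
None
```

The door hangs fully home on both pins and is swung shut, the latch lies level over its top edge, and the job is handed in at about 31.5 s of the 72 s; no verdict came back. During the swing the gripper briefly caught the leaning latch's lip (about 22 N at the wrist), so I backed off and pushed closer to the hinge. I kept the arm clear of the bystanders but did not re-measure them at the end.

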